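# Shim the rocking gauge rail and set its carriage

## Task

The foot at the right-hand end of the gauge rail hangs over its pocket: slide loose shim plates in under it one by one, square end fully home and tongue out, until the gap is too small for another, leaving the rail level and any spare shims out on the bench, and then press down firmly on the pad above the foot to prove that it no longer rocks. After that unlock the carriage's clamp lever, slide the carriage until its pointer stands at the index mark, and lock the lever again; never force the carriage along while it is locked, and leave the other things on the bench where they are.

Things in the scene. Friction and masses are not known exactly. Their poses are not given: they have to be found in the camera images.
- pocket (a point): centre of the floor of the pocket under the hanging foot, 6 mm above the bench. The pocket is 49 mm wide (y), with 26 mm high steel fences on both y sides and a back stop at x = +26 mm; it is open towards -x (towards the robot), with a flared mouth that ends at x = -34 mm. x points into the pocket, y along the rail towards its pivot end (robot's left), z up. It all stands fixed to the bench. The shims' square part goes into the pocket, tongue outwards (-x).
- sole (a point): centre of the underside of the foot, 34 (x) x 40 (y) mm, with a small upturned lip that reaches x = -26 mm. It hangs over the pocket with 26 mm between the pocket floor and the sole when the rail is level. Axes as those of the pocket when level.
- foot_top (a point): centre of the top of the round rubber press pad (28 mm across) on the rail directly above the foot, 37 mm over the sole: the place to press down on. The rail around it is 36 mm wide (x).
- rail: the rocking rail with its foot block, carriage and lever; origin on the pivot, x along the pivot axis, y along the rail. The steel foot block is fixed under its right-hand (-y) end. The aluminium rail (36 x 400 x 20 mm, its top 66 mm above the bench) hangs on a flexure pivot 280 mm from the foot that springs it back to level: about 0.4 N at the foot for each mm. It sags by about 1 mm at the foot depending on where the carriage stands.
- packer_thin_c (a point): centre of a plain steel plate 44 x 44 x 6 mm, no tongue, which may lie in the pocket already (it stays there); None if absent.
- packer_thick_c (a point): centre of a plain steel plate 44 x 44 x 12 mm, no tongue, which may lie in the pocket already (it stays there); None if absent. One of the two packers is always in the pocket.
- shim1_c (a point): loose steel shim plate lying flat: square part 46 (x) x 44 (y) x 6 mm thick with a tongue 20 mm wide and 38 mm long standing out from the middle of its -x edge (tongue from x = -23 to -61 mm); about 50 g. This point is the centre of the square part, half-way up; x, y in its plane, z normal to it. None if absent.
- shim2_c (a point): loose steel shim plate lying flat: square part 46 (x) x 44 (y) x 6 mm thick with a tongue 20 mm wide and 38 mm long standing out from the middle of its -x edge (tongue from x = -23 to -61 mm); about 50 g. This point is the centre of the square part, half-way up; x, y in its plane, z normal to it. None if absent.
- shim3_c (a point): loose steel shim plate lying flat: square part 46 (x) x 44 (y) x 6 mm thick with a tongue 20 mm wide and 38 mm long standing out from the middle of its -x edge (tongue from x = -23 to -61 mm); about 50 g. This point is the centre of the square part, half-way up; x, y in its plane, z normal to it. None if absent.
- shim4_c (a point): loose steel shim plate lying flat: square part 46 (x) x 44 (y) x 6 mm thick with a tongue 20 mm wide and 38 mm long standing out from the middle of its -x edge (tongue from x = -23 to -61 mm); about 50 g. This point is the centre of the square part, half-way up; x, y in its plane, z normal to it. None if absent.
- shim5_c (a point): loose steel shim plate lying flat: square part 46 (x) x 44 (y) x 6 mm thick with a tongue 20 mm wide and 38 mm long standing out from the middle of its -x edge (tongue from x = -23 to -61 mm); about 50 g. This point is the centre of the square part, half-way up; x, y in its plane, z normal to it. None if absent.
- carriage (a joint): travel of the carriage along the rail, m, growing towards the foot (-y of the pocket's axes), 0 to 0.19. White saddle 60 (x) x 70 (y) mm, its top 92 mm above the bench. Stiff slide: about 5 N moves it when unlocked.
- head_grip (a point): centre of the upright steel gauge head on the carriage, 54 mm below is the saddle; a cylinder 32 mm across, its free top 16 mm above this point: the place to take hold of the carriage. Axes as the rail's.
- pointer (a point): black line on the front of the carriage (towards the robot), at its middle; 66 mm above the bench. Axes as the rail's (y along it).
- mark (a point): tip of the fixed index post standing before the rail, 12 mm wide, 63 mm high, with a 3 mm black tip; y along the rail. The pointer must stand opposite it.
- lever (a joint): clamp lever on top of the carriage, rad: 0 locked (arm along the rail, towards the pivot end, +y), 1.57 fully unlocked (arm square to the rail, towards the robot, -x); it turns counter-clockwise from above to unlock. It stays where it is left; about 1.3 N at the knob turns it. Within 0.2 rad of 0 it is locked, beyond 1.1 unlocked.
- lever_knob (a point): centre of the upright round black knob at the end of the lever, 14 mm across, 24 mm high (12 mm above and below this point), 55 mm from the lever's axis.
- lever_axis (a point): point on the lever's vertical axis, at the height of the knob's centre.
- spacer: bystander: steel ring, 40 mm outside, 12 mm high; origin at the centre of its underside
- bottle: bystander: white bottle, 60 mm across, 160 mm high; origin at the centre of its underside
- dish: bystander: shallow glass dish, 90 mm across, 20 mm high; origin at the centre of its underside
- spanner: bystander: steel spanner lying behind the rail; origin at the centre of its underside
- wafer_box: bystander: clear flat box 130 x 130 x 35 mm; origin at the centre of its underside
Not all that is in view belongs to the job. Leave any black look-alike of the part that bears shim5_c alone.

How it is judged:
On the way, in this order (a step that is already met when the one before it is completed fails the run):
1. the gap under the foot is filled: the topmost shim lies flat and home under the foot with less than 5 mm over it, every shim is either home or out, the rail is level, and the gripper touches nothing (((x of shim1_c in the frame of sole between -0.01 and 0.01 m and y of shim1_c in the frame of sole between -0.008 and 0.008 m and angle between shim1_c's own z axis and vertical below 0.08 rad and z of shim1_c in the frame of sole between -0.0078 and 0 m) or (x of shim2_c in the frame of sole between -0.01 and 0.01 m and y of shim2_c in the frame of sole between -0.008 and 0.008 m and angle between shim2_c's own z axis and vertical below 0.08 rad and z of shim2_c in the frame of sole between -0.0078 and 0 m) or (x of shim3_c in the frame of sole between -0.01 and 0.01 m and y of shim3_c in the frame of sole between -0.008 and 0.008 m and angle between shim3_c's own z axis and vertical below 0.08 rad and z of shim3_c in the frame of sole between -0.0078 and 0 m) or (x of shim4_c in the frame of sole between -0.01 and 0.01 m and y of shim4_c in the frame of sole between -0.008 and 0.008 m and angle between shim4_c's own z axis and vertical below 0.08 rad and z of shim4_c in the frame of sole between -0.0078 and 0 m) or (x of shim5_c in the frame of sole between -0.01 and 0.01 m and y of shim5_c in the frame of sole between -0.008 and 0.008 m and angle between shim5_c's own z axis and vertical below 0.08 rad and z of shim5_c in the frame of sole between -0.0078 and 0 m)) and ((x of shim1_c in the frame of sole between -0.01 and 0.01 m and y of shim1_c in the frame of sole between -0.008 and 0.008 m and angle between shim1_c's own z axis and vertical below 0.08 rad) or horizontal distance between shim1_c and sole above 0.075 m) and ((x of shim2_c in the frame of sole between -0.01 and 0.01 m and y of shim2_c in the frame of sole between -0.008 and 0.008 m and angle between shim2_c's own z axis and vertical below 0.08 rad) or horizontal distance between shim2_c and sole above 0.075 m) and ((x of shim3_c in the frame of sole between -0.01 and 0.01 m and y of shim3_c in the frame of sole between -0.008 and 0.008 m and angle between shim3_c's own z axis and vertical below 0.08 rad) or horizontal distance between shim3_c and sole above 0.075 m) and ((x of shim4_c in the frame of sole between -0.01 and 0.01 m and y of shim4_c in the frame of sole between -0.008 and 0.008 m and angle between shim4_c's own z axis and vertical below 0.08 rad) or horizontal distance between shim4_c and sole above 0.075 m) and ((x of shim5_c in the frame of sole between -0.01 and 0.01 m and y of shim5_c in the frame of sole between -0.008 and 0.008 m and angle between shim5_c's own z axis and vertical below 0.08 rad) or horizontal distance between shim5_c and sole above 0.075 m) and z of sole in the frame of pocket between 0.0232 and 0.0288 m and contact force between the fingers and anything else below 0.1 N), for 0.3 s.
2. the pad over the foot (within 30 mm of its centre) is pressed with more than 4 N and the foot dips no more than 3.3 mm below level (contact force between the fingers and rail above 4 N and horizontal distance between the grasp point and foot_top below 0.03 m and z of sole in the frame of pocket above 0.0227 m), for 0.1 s.
3. the clamp lever is unlocked (beyond 1.1 rad) (value of joint lever above 1.1 rad), for 0.1 s.
4. with the lever unlocked the pointer stands within 5 mm of the mark (value of joint lever above 1 rad and y of pointer in the frame of mark between -0.005 and 0.005 m), for 0.2 s.
5. the lever is locked again with the pointer at the mark (value of joint lever below 0.2 rad and y of pointer in the frame of mark between -0.005 and 0.005 m), for 0.2 s.
At the end, for the whole second after the job is handed in: Top shim under the foot, gap over it below 5 mm; each shim flat and home (10 mm in depth, 8 mm sideways) or 75 mm or more from the foot; foot within 2.8 mm of level; pointer within 5 mm of the mark; lever below 0.2 rad (all of step 5 and ((x of shim1_c in the frame of sole between -0.01 and 0.01 m and y of shim1_c in the frame of sole between -0.008 and 0.008 m and angle between shim1_c's own z axis and vertical below 0.08 rad and z of shim1_c in the frame of sole between -0.0078 and 0 m) or (x of shim2_c in the frame of sole between -0.01 and 0.01 m and y of shim2_c in the frame of sole between -0.008 and 0.008 m and angle between shim2_c's own z axis and vertical below 0.08 rad and z of shim2_c in the frame of sole between -0.0078 and 0 m) or (x of shim3_c in the frame of sole between -0.01 and 0.01 m and y of shim3_c in the frame of sole between -0.008 and 0.008 m and angle between shim3_c's own z axis and vertical below 0.08 rad and z of shim3_c in the frame of sole between -0.0078 and 0 m) or (x of shim4_c in the frame of sole between -0.01 and 0.01 m and y of shim4_c in the frame of sole between -0.008 and 0.008 m and angle between shim4_c's own z axis and vertical below 0.08 rad and z of shim4_c in the frame of sole between -0.0078 and 0 m) or (x of shim5_c in the frame of sole between -0.01 and 0.01 m and y of shim5_c in the frame of sole between -0.008 and 0.008 m and angle between shim5_c's own z axis and vertical below 0.08 rad and z of shim5_c in the frame of sole between -0.0078 and 0 m)) and ((x of shim1_c in the frame of sole between -0.01 and 0.01 m and y of shim1_c in the frame of sole between -0.008 and 0.008 m and angle between shim1_c's own z axis and vertical below 0.08 rad) or horizontal distance between shim1_c and sole above 0.075 m) and ((x of shim2_c in the frame of sole between -0.01 and 0.01 m and y of shim2_c in the frame of sole between -0.008 and 0.008 m and angle between shim2_c's own z axis and vertical below 0.08 rad) or horizontal distance between shim2_c and sole above 0.075 m) and ((x of shim3_c in the frame of sole between -0.01 and 0.01 m and y of shim3_c in the frame of sole between -0.008 and 0.008 m and angle between shim3_c's own z axis and vertical below 0.08 rad) or horizontal distance between shim3_c and sole above 0.075 m) and ((x of shim4_c in the frame of sole between -0.01 and 0.01 m and y of shim4_c in the frame of sole between -0.008 and 0.008 m and angle between shim4_c's own z axis and vertical below 0.08 rad) or horizontal distance between shim4_c and sole above 0.075 m) and ((x of shim5_c in the frame of sole between -0.01 and 0.01 m and y of shim5_c in the frame of sole between -0.008 and 0.008 m and angle between shim5_c's own z axis and vertical below 0.08 rad) or horizontal distance between shim5_c and sole above 0.075 m) and z of sole in the frame of pocket between 0.0232 and 0.0288 m); the robot touches nothing.
It fails at once if the carriage is forced along (faster than 40 mm/s) while the lever is locked (below 0.3 rad) (value of joint lever below 0.3 rad and (velocity of joint carriage above 0.04 m/s or velocity of joint carriage below -0.04 m/s)).
It fails at once if the spacer ring, bottle, dish, spanner or wafer box is knocked more than 50 mm from its place (distance of any of spacer, bottle, dish, spanner, wafer_box from where it was at the start of the episode above 0.05 m).
Of shim1, shim2, shim3, shim4, shim5 only 3 to 5 are there at a start; the rules pass over those that are not, and their reading is None.
Of packer_thin, packer_thick only 1 to 1 are there at a start; the rules pass over those that are not, and their reading is None.
At some moment in a run one of shim1, shim2, shim3, shim4, shim5 may be knocked a few centimetres aside while the robot is not near it.
Once in a run the grip may slacken for a moment while it holds something.
It also fails if it takes over 210 s, if anything falls off the work surface, if the arm or the gripper's body presses on something with over 40 N, if the wrist force passes 120 N, or if a joint passes its speed limit or range.

## Robot

A 7-joint arm with a two-finger parallel gripper is mounted at the origin on the work surface. World frame = base frame: x ahead of the robot, y to its left, z up, the work surface at z = 0. Lengths are in m, angles in rad, forces in N, time in s.
With the tool pointing down it reaches from about 0.425 to 0.875 m from the base axis. Payload 4.7 kg.
Tool frame: the origin (TCP) lies at the very end of the fingers, on their centre line; the grasp point (between the pads) lies env.grip_point_offset behind it (env.grip_point_offset is the distance from the TCP to the grasp point, in m); z points along the fingers, y is the direction in which the jaws open and shut (so a half turn about z gives the same grasp; the last joint's range is limited). The gripper opens to 87 mm and grips with 3 to 60 N. Pads are 19 mm wide; open, the fingers measure 117 mm over their backs; the gripper's body (75 mm by 190 mm) begins 51 mm behind the grasp point.
Start: joints at [1.135, 0.321, -0.07, 1.45, 0.023, 1.371, -0.057], TCP at [0.283, -0.585, 0.223] pointing down, gripper open.
Joint ranges: [-2.86, 2.86], [-0.3, 2.09], [-1.38, 1.24], [0.06, 2.45], [-1.56, 4.7], [0.09, 2.05], [-2.69, 2.69]. Speed limits (rad/s): [2.57, 2.57, 3.14, 3.14, 3.14, 3.14, 3.14].

## Interface

Orientations are given as [roll, pitch, yaw] about the fixed x, y, z axes, in that order (R = Rz(yaw) Ry(pitch) Rx(roll)).
In Python, from cell import env gives the robot as it stands. The module is installed in compiled form; this text tells all that it offers.
- The arm moves only by the shell command python3 -m jog 'ROWS'. ROWS is JSON, a list of rows, each an object of numbers: "claw": the opening, from -1 (shut) to 1 (fully open); "tx", "ty", "tz": the shift along the tool's x, y, z as a fraction of full scale; "turn": the turn about the tool's z as a fraction of full scale. A call has 1 to 12 rows; each row shifts and turns the commanded pose from where the row before left it, along the tool's axes as they then stand; what a row does not reach is not made up. Full scale, the value 1, is 0.04 m for a shift and 6 degrees for a turn. A row lasts 1/12 s, in which the tool goes at most 41.7 mm and 7.16 degrees, less where a joint would pass 70% of its speed; a pose out of reach is approached as far as the arm can. A call with a number of a shift or a turn outside -1 to 1 is refused whole. A call with a gripper value outside its range is refused whole. The fingers move at their own pace and stop on an object; the grip force is fixed at half the most. Time passes only in rows, so rows that do not move let the fingers close. It gives the time, the measured TCP pose, the force and the opening at its end, in the units of the state.
- env.state(): the state, without advancing time (a new reading comes with each control period).
- env.grab_frame(name): name is "scene" or "top"; returns the picture (384x512x3 uint8, red, green, blue); there is no depth.
- env.get_calibration(name): a dict with "intrinsics" (3x3 intrinsics, pixels), "rvec" (rotation vector, rad) and "tvec" (3), from world to camera coordinates, as OpenCV has them. Camera axes: x right, y down, z forward; pixel columns grow to the right and rows downward; lengths in m; the calibration is good to about 2 mm. A picture is of the moment at which its call begins. get_calibration takes no time and is no camera call.
- env.sign_off(): hands the job in, once; it reports no verdict.
The state is a dict: "time": time; "q": joint angles; "qd": joint speeds; "tau": joint torques, N m; "position": TCP position; "tcp_rot": TCP orientation; "force": force on the tool from outside, world axes, zero at the start; "ft_torque": the same for the moment, N m; "width": finger opening in m.
Only numpy, scipy, OpenCV 4.12 (cv2) and the standard library are available. Lean on these libraries where they do the work, as an engineer would, in place of code of your own. Each camera call takes 0.05 s, during which the arm holds its last target. There are 200 camera calls.

## Working session

There is one attempt and no reset: what is moved stays moved. The work goes in short steps, Python scripts to look and compute and a shell command to move; the robot and the scene stay as the last step left them, time stands still between calls to the robot, and variables do not carry over. Pictures are saved under pics/ and viewed, about 12 in all and at most 16, crops included, and the job is handed in when it is done.

```bash
mkdir -p pics; cat > h.py <<'E'
import numpy as np, cv2
from cell import env
def cal(n):
    c=env.get_calibration(n); return np.array(c["intrinsics"]),cv2.Rodrigues(np.array(c["rvec"],float))[0],np.array(c["tvec"],float).ravel()
def pt(n,u,v,z):
    K,R,t=cal(n); d=R.T@np.linalg.inv(K)@[u,v,1]; o=-R.T@t; return o+d*(z-o[2])/d[2]
def px(n,P):
    K,R,t=cal(n); c=K@(R@np.array(P,float)+t); return c[:2]/c[2]
def snap(n,f,crop=None,s=1):
    im=env.grab_frame(n)[:,:,::-1].copy(); cv2.imwrite('pics/raw_'+f,im)
    if crop: x0,y0,x1,y1=crop; im=im[y0:y1,x0:x1]
    cv2.imwrite('pics/'+f,cv2.resize(im,None,fx=s,fy=s,interpolation=cv2.INTER_CUBIC)); return im
E
python3 - <<'E'
from h import *
snap('scene','s0.png',s=1.5); snap('top','t0.png',s=1.5)
for n in('scene','top'):
    K,R,t=cal(n); print(n,K[0,0],-R.T@t,R[2])
s=env.state(); print(s,env.grip_point_offset)
E
```

```text
scene 433.7198139344284 [1.26403142 0.48843818 1.25965703] [-0.47637551 -0.35961242 -0.80233739]
top 430.3861976634358 [ 0.28473562 -0.02920608  1.39226565] [ 0.2208018  -0.01208487 -0.97524383]
{'time': 0.1, 'q': array([ 1.13507459,  0.3217243 , -0.07004124,  1.45155075,  0.02261949,
        1.37078458, -0.05690329]), 'qd': array([-1.52271693e-03, -1.85889357e-03, -2.24870461e-03, -2.14545287e-03,
       -2.21524890e-04, -9.74189096e-05, -2.74607948e-04]), 'tau': array([ 1.20837849e-04, -4.92568481e+01, -4.05607726e-01, -3.13398385e+01,
       -6.40556845e-02,  3.95608367e-02,  8.01021133e-05]), 'position': array([ 0.28233684, -0.58493748,  0.22158763]), 'tcp_rot': array([-3.13991588e+00,  1.25515951e-04,  4.49808973e-01]), 'force': array([-0.23210118, -0.23781739, -0.06912467]), 'ft_torque': array([ 0.0774704 , -0.00965711,  0.02948367]), 'width': 0.08742983219385989} 0.0187
```

View pics/s0.png

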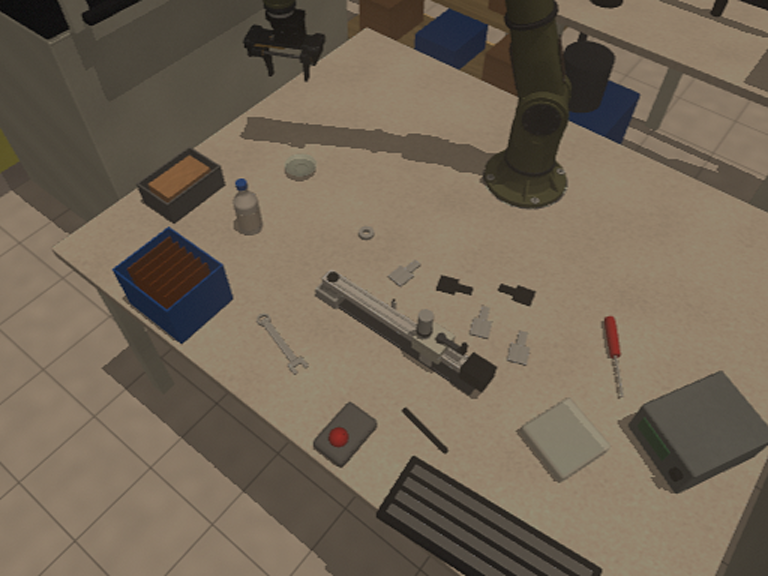

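View pics/t0.png

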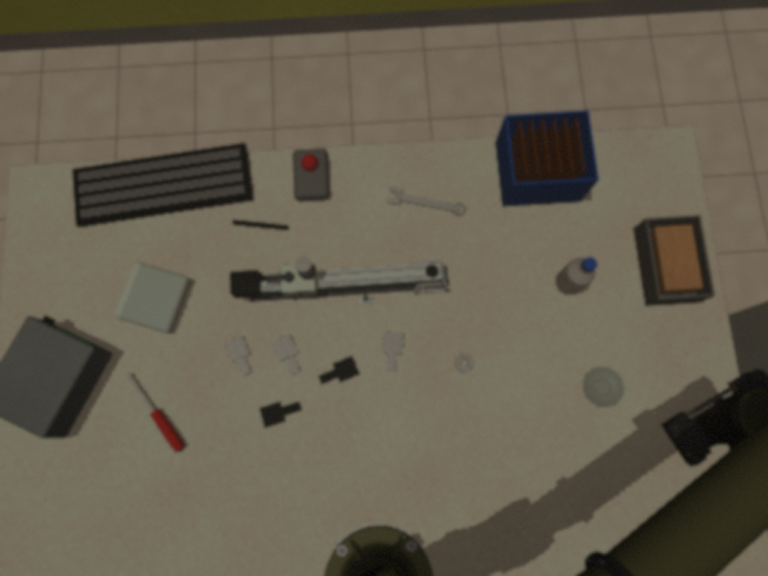

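```bash
python3 - <<'E'
from h import *
im=cv2.imread('pics/raw_t0.png')[155:290,140:330]; cv2.imwrite('pics/t0c.png',cv2.resize(cv2.convertScaleAbs(im,alpha=1.6),None,fx=4,fy=4,interpolation=cv2.INTER_CUBIC))
im=cv2.imread('pics/raw_s0.png')[145:265,205:365]; cv2.imwrite('pics/s0c.png',cv2.resize(cv2.convertScaleAbs(im,alpha=1.8),None,fx=5,fy=5,interpolation=cv2.INTER_CUBIC))
E
```

```text
(no output)
```

View pics/t0c.png

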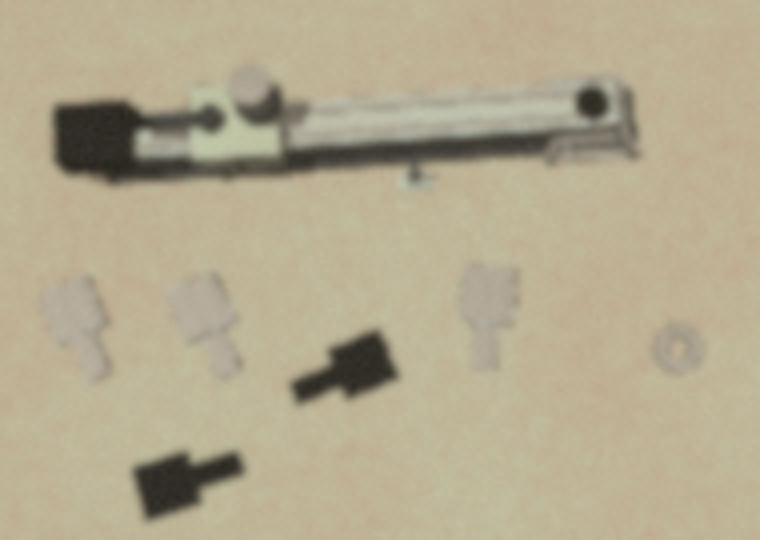

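View pics/s0c.png

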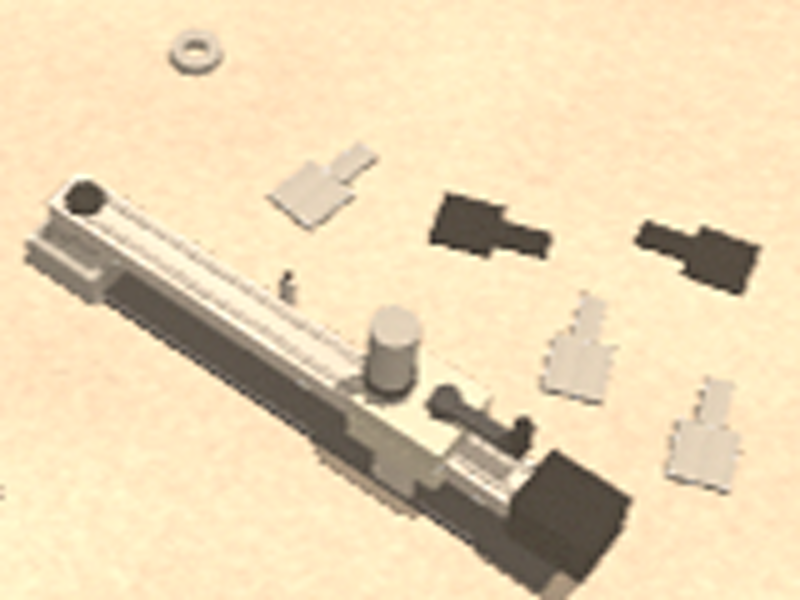

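Top crop: steel-grey tongued plates at (75,325), (205,320), (490,315) match the shims. The black ones at (165,485) and (365,365) are look-alikes, to be left alone. Lever is locked and points to the pivot end; the pad is at (592,103) and the mark at (415,180).

```bash
cat >> h.py <<'E'
def blobs(n,im,z,kind,roi,amin=40):
    x0,y0,x1,y1=roi; s=3
    c=cv2.resize(cv2.GaussianBlur(im[y0:y1,x0:x1],(0,0),0.7),None,fx=s,fy=s,interpolation=cv2.INTER_CUBIC)
    f=c.astype(float); g=f.mean(2)
    m=((f[:,:,2]-f[:,:,0])/(g+1)<TH) & (g>50) if kind=='grey' else g<55
    k,lab,st,ce=cv2.connectedComponentsWithStats(m.astype('uint8'))
    out=[]
    for i in range(1,k):
        if st[i,4]<amin*s*s: continue
        v,u=np.nonzero(lab==i); P=np.array([pt(n,a,b,z)[:2] for a,b in zip((u[::4]+.5)/s-.5+x0,(v[::4]+.5)/s-.5+y0)])
        mu=P.mean(0); w,V=np.linalg.eigh(np.cov((P-mu).T)); a=V[:,1]
        sk=(((P-mu)@a)**3).mean()
        if sk>0: a=-a        # a points from tongue to square
        out.append((mu,a,np.sqrt(w),st[i,4]/s/s,mu+a*0.0115,((u.mean()+.5)/s-.5+x0,(v.mean()+.5)/s-.5+y0)))
    return out
TH=0.2
E
python3 - <<'E'
import h
from h import *
np.set_printoptions(precision=4,suppress=True)
im=cv2.imread('pics/raw_t0.png'); 
for p in((160,236),(190,235),(262,230),(150,260),(200,228),(175,250)): print(p,im[p[1],p[0]])
E
```

```text
(160, 236) [ 96 108 112]
(190, 235) [ 95 107 112]
(262, 230) [ 94 105 110]
(150, 260) [ 95 114 120]
(200, 228) [ 95 114 120]
(175, 250) [ 97 116 119]
```

```bash
python3 - <<'E'
import h
from h import *
np.set_printoptions(precision=4,suppress=True)
im=cv2.imread('pics/raw_t0.png'); h.TH=0.19
for b in blobs('top',im,0.006,'grey',(140,215,285,255)): print('top grey',b[0],np.degrees(np.arctan2(b[1][1],b[1][0])),b[2],b[3],'C',b[4],b[5])
for b in blobs('top',im,0.069,'dark',(280,172,296,188),20): print('pad',b[0],b[2],b[3],b[5])
# candidates by hand (crop/4+offset)
def q(x,y): return (x/4+140-.4,y/4+155-.4)
for nm,c,z in(('pad',(592,103),.069),('mark',(415,172),.063),('head',(250,85),.162),('knob',(112,122),.11),('axis',(210,119),.11),('carR-F',(285,160),.092),('carL-F',(192,158),.092),('railfarR',(628,75),.066),('railfar@300',(300,100),.066)):
    print(nm,pt('top',*q(*c),z))
def r(x,y): return (x/5+205-.4,y/5+145-.4)
for nm,c,z in(('pad',(85,196),.069),('mark',(287,275),.063),('headtop',(394,322),.162),('knobtop',(520,424),.12)):
    print('scene',nm,pt('scene',*r(*c),z))
E
```

```text
top grey [ 0.4713 -0.0577] -6.999958521544375 [0.0113 0.0234] 287.55555555555554 C [ 0.4827 -0.0591] (np.float64(261.11360123647603), np.float64(232.26159196290573))
top grey [0.4767 0.1688] 23.652570330269967 [0.0116 0.0234] 292.77777777777777 C [0.4872 0.1734] (np.float64(191.1572422517394), np.float64(235.0494623655914))
top grey [0.4815 0.2734] 19.177810600719795 [0.0108 0.0225] 257.44444444444446 C [0.4924 0.2771] (np.float64(158.8249172780895), np.float64(235.6006330024457))
pad [ 0.6229 -0.1502] [0.0053 0.0058] 36.44444444444444 (np.float64(287.5284552845528), np.float64(180.3038617886179))
pad [ 0.6226 -0.1513  0.069 ]
mark [ 0.577  -0.0078  0.063 ]
head [0.6288 0.1087 0.162 ]
knob [0.6208 0.2214 0.11  ]
axis [0.6183 0.1462 0.11  ]
carR-F [0.5865 0.0917 0.092 ]
carL-F [0.5927 0.1636 0.092 ]
railfarR [ 0.6445 -0.1821  0.066 ]
railfar@300 [0.6407 0.0802 0.066 ]
scene pad [ 0.6227 -0.1533  0.069 ]
scene mark [ 0.5853 -0.0064  0.063 ]
scene headtop [0.6285 0.1069 0.162 ]
scene knobtop [0.6169 0.1969 0.12  ]
```

```bash
python3 - <<'E'
from h import *
np.set_printoptions(precision=4,suppress=True)
g=cv2.GaussianBlur(cv2.imread('pics/raw_t0.png'),(0,0),0.6).astype(float).mean(2)
pos=[];neg=[]
for u in range(218,276):
    c=g[165:205,u]; d=np.diff(c)
    i=d[10:30].argmin()+10; w=np.clip(-d[i-1:i+2],0,None); neg.append((u,165.5+i+(w@[-1,0,1])/w.sum()))
    
N=np.array(neg); print(N[::8])
P=np.array([pt('top',u,v,.066)[:2] for u,v in N]); 
med=np.median(P[:,0]-np.polyval(np.polyfit(P[:,1],P[:,0],1),P[:,1]))
f=np.polyfit(P[:,1],P[:,0],1); r=P[:,0]-np.polyval(f,P[:,1]); k=abs(r)<.003; f=np.polyfit(P[k,1],P[k,0],1); print('front top edge slope',f,k.sum(),len(k),r.std(), 'angle deg',np.degrees(np.arctan(f[0])),'x centre at y=-.15',np.polyval(f,-.15)+.018)
E
```

```text
[[218.     191.3562]
 [226.     190.6534]
 [234.     190.277 ]
 [242.     189.6176]
 [250.     188.6908]
 [258.     188.5694]
 [266.     187.6806]
 [274.     187.4938]]
front top edge slope [-0.0032  0.6026] 58 58 0.0005486104531073628 angle deg -0.18603587401256885 x centre at y=-.15 0.6210840816822105
```

```bash
cat >> h.py <<'E'
def go(x,y,z,yawdeg):
    s=env.state(); p=s['position']; yw=s['tcp_rot'][2]; t=(np.degrees(yw)-yawdeg+90)%180-90; Y=np.radians(yawdeg)
    d=np.array([x,y,z])-p; c,sn=np.cos(Y),np.sin(Y)
    print('at',p.round(4),'yaw',np.degrees(yw).round(2),'F',s['force'].round(2),'w',round(s['width'],4)); print('turn units',round(t/6,3),'then tx,ty,tz units',round((d[0]*c+d[1]*sn)/.04,3),round((d[0]*sn-d[1]*c)/.04,3),round(-d[2]/.04,3),'(flip ty/tx signs if yaw flipped)' if abs((np.degrees(yw)-t-yawdeg+180)%360-180)>1 else '')
E
python3 -m jog '[{"turn":0.911,"claw":1},{"turn":0.911,"claw":1},{"turn":0.911,"claw":1},{"turn":0.911,"claw":1},{"turn":0.911,"claw":1},{"turn":0.911,"claw":1}]'
python3 -c "
from h import *
go(.435,-.0532,.12,-7)"
```

```text
at [ 0.2823 -0.5849  0.2216] yaw 25.77 F [-0.23 -0.24 -0.07] w 0.0874
turn units 5.462 then tx,ty,tz units 2.168 -13.659 2.54 validation failed for argument at $[0]...
```

```bash
python3 -m jog '[{"tx":0,"ty":0,"tz":0,"turn":0.911,"claw":1},{"tx":0,"ty":0,"tz":0,"turn":0.911,"claw":1},{"tx":0,"ty":0,"tz":0,"turn":0.911,"claw":1},{"tx":0,"ty":0,"tz":0,"turn":0.911,"claw":1},{"tx":0,"ty":0,"tz":0,"turn":0.911,"claw":1},{"tx":0,"ty":0,"tz":0,"turn":0.911,"claw":1}]'
python3 -c "
from h import *
go(.435,-.0532,.12,-7)"
```

```text
time: 0.6
position: [0.2824, -0.585, 0.2219]
tcp_rot: [-3.141, 0.001, -0.127]
force: [-1.1, 0.3, 0.4]
width: 0.0869
at [ 0.2824 -0.585   0.2219] yaw -7.29 F [-1.09  0.26  0.4 ] w 0.0869
turn units -0.048 then tx,ty,tz units 2.165 -13.662 2.547
```

Works with all keys given. Now translate to over shim A.

```bash
python3 -m jog '[{"tx":0.155,"ty":-0.975,"tz":0,"turn":0,"claw":0},{"tx":0.155,"ty":-0.975,"tz":0,"turn":0,"claw":0},{"tx":0.155,"ty":-0.975,"tz":0,"turn":0,"claw":0},{"tx":0.155,"ty":-0.975,"tz":0,"turn":0,"claw":0},{"tx":0.155,"ty":-0.975,"tz":0,"turn":0,"claw":0},{"tx":0.155,"ty":-0.975,"tz":0,"turn":0,"claw":0},{"tx":0.155,"ty":-0.975,"tz":0,"turn":0,"claw":0},{"tx":0.155,"ty":-0.975,"tz":0,"turn":0,"claw":0},{"tx":0.155,"ty":-0.975,"tz":0,"turn":0,"claw":0},{"tx":0.155,"ty":-0.975,"tz":0,"turn":0,"claw":0},{"tx":0.155,"ty":-0.975,"tz":0,"turn":0,"claw":0},{"tx":0.155,"ty":-0.975,"tz":0,"turn":0,"claw":0}]'
python3 -m jog '[{"tx":0.15,"ty":-0.97,"tz":0,"turn":0,"claw":0},{"tx":0.15,"ty":-0.97,"tz":0,"turn":0,"claw":0},{"tx":0,"ty":0,"tz":0,"turn":0,"claw":0},{"tx":0,"ty":0,"tz":0,"turn":0,"claw":0}]'
python3 -c "
from h import *
go(.435,-.0532,.05,-7)"
```

```text
time: 1.6
position: [0.4135, -0.128, 0.2224]
tcp_rot: [3.141, 0.0, -0.123]
force: [1.2, 0.6, 0.1]
width: 0.0437
time: 1.93
position: [0.4352, -0.0521, 0.2224]
tcp_rot: [3.141, 0.0, -0.117]
force: [0.8, -1.4, -0.8]
width: 0.0438
at [ 0.4352 -0.0521  0.2224] yaw -6.7 F [ 0.79 -1.42 -0.76] w 0.0438
turn units 0.049 then tx,ty,tz units -0.002 0.028 4.31
```

```bash
python3 -m jog '[{"tx":0,"ty":0.03,"tz":0.9,"turn":0.05,"claw":0},{"tx":0,"ty":0,"tz":0.9,"turn":0,"claw":0},{"tx":0,"ty":0,"tz":0.9,"turn":0,"claw":0},{"tx":0,"ty":0,"tz":0.9,"turn":0,"claw":0},{"tx":0,"ty":0,"tz":0.9,"turn":0,"claw":0},{"tx":0,"ty":0,"tz":0.55,"turn":0,"claw":0},{"tx":0,"ty":0,"tz":0,"turn":0,"claw":0}]'
python3 -c "
from h import *
a=snap('scene','s1.png',(240,140,340,215),4); b=snap('top','t1.png',(220,190,320,265),4)
i=np.vstack([cv2.imread('pics/s1.png'),cv2.imread('pics/t1.png')]); cv2.imwrite('pics/c1.png',cv2.convertScaleAbs(i,alpha=1.6))
go(.435,-.0532,.0015,-7)"
```

```text
time: 2.52
position: [0.4298, -0.0564, 0.0158]
tcp_rot: [-3.141, 0.01, -0.13]
force: [-2.3, 0.4, -0.3]
width: 0.0437
at [ 0.4342 -0.0565  0.0203] yaw -7.42 F [ 0.37 -0.83  1.34] w 0.0432
turn units -0.069 then tx,ty,tz units 0.009 -0.084 0.47
```

View pics/c1.png

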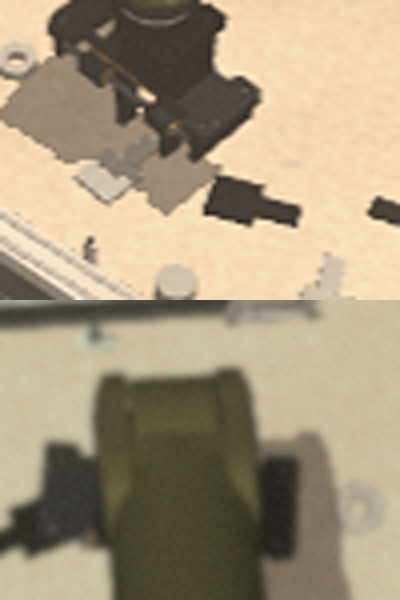

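The picture shows the two fingers straddling the tongue (top half of the picture, about (150,135)), so I go down and close.

```bash
python3 -m jog '[{"tx":0,"ty":-0.08,"tz":0.22,"turn":-0.07,"claw":0},{"tx":0,"ty":0,"tz":0.22,"turn":0,"claw":0},{"tx":0,"ty":0,"tz":0,"turn":0,"claw":-0.2},{"tx":0,"ty":0,"tz":0,"turn":0,"claw":-1},{"tx":0,"ty":0,"tz":0,"turn":0,"claw":-1},{"tx":0,"ty":0,"tz":0,"turn":0,"claw":-1},{"tx":0,"ty":0,"tz":0,"turn":0,"claw":-1},{"tx":0,"ty":0,"tz":0,"turn":0,"claw":-1}]'
python3 -c "
from h import *
go(.435,-.0532,.0015,-7)"
```

```text
time: 3.28
position: [0.4357, -0.0526, 0.0034]
tcp_rot: [3.141, -0.001, -0.12]
force: [0.1, -0.6, 0.7]
width: 0.019
at [ 0.4357 -0.0526  0.0034] yaw -6.9 F [ 0.07 -0.61  0.66] w 0.019
turn units 0.017 then tx,ty,tz units -0.016 0.017 0.047
```

```bash
python3 -m jog '[{"tx":0,"ty":0,"tz":-0.5,"turn":0,"claw":-1},{"tx":0,"ty":0,"tz":-0.5,"turn":0,"claw":-1},{"tx":0,"ty":0,"tz":-0.4,"turn":0,"claw":-1},{"tx":0,"ty":0,"tz":0,"turn":-0.58,"claw":-1},{"tx":0,"ty":0,"tz":0,"turn":-0.58,"claw":-1},{"tx":0.5,"ty":0.6,"tz":0,"turn":0,"claw":-1},{"tx":0.5,"ty":0.6,"tz":0,"turn":0,"claw":-1},{"tx":0.5,"ty":0.6,"tz":0,"turn":0,"claw":-1},{"tx":0.17,"ty":0.6,"tz":0,"turn":0,"claw":-1},{"tx":0,"ty":0.1,"tz":0,"turn":0,"claw":-1},{"tx":0,"ty":0,"tz":0,"turn":0,"claw":-1},{"tx":0,"ty":0,"tz":0,"turn":0,"claw":-1}]'
python3 -c "
from h import *
go(.502,-.152,.0234,0)"
```

```text
time: 4.28
position: [0.5016, -0.1517, 0.0586]
tcp_rot: [-3.141, 0.001, 0.001]
force: [-0.1, 1.4, 0.1]
width: 0.0187
at [ 0.5016 -0.1517  0.0586] yaw 0.04 F [-0.09  1.38  0.07] w 0.0187
turn units 0.006 then tx,ty,tz units 0.009 0.007 0.88
```

```bash
python3 -m jog '[{"tx":0,"ty":0,"tz":0.44,"turn":0,"claw":-1},{"tx":0,"ty":0,"tz":0.44,"turn":0,"claw":-1},{"tx":0,"ty":0,"tz":0,"turn":0,"claw":-1},{"tx":0,"ty":0,"tz":0,"turn":0,"claw":-1}]'
python3 -c "
from h import *
a=snap('scene','s1.png',(190,130,290,205),6); b=snap('top','t1.png',(240,150,340,225),6)
i=np.hstack([cv2.imread('pics/s1.png'),cv2.imread('pics/t1.png')]); cv2.imwrite('pics/c2.png',cv2.resize(cv2.convertScaleAbs(i,alpha=1.7),(800,300)))
go(.574,-.152,.0234,0)"
```

```text
time: 4.62
position: [0.501, -0.1507, 0.0232]
tcp_rot: [-3.14, 0.002, 0.003]
force: [-0.1, -0.1, 0.0]
width: 0.0189
at [ 0.5027 -0.1516  0.0247] yaw 0.13 F [-0.69 -0.14  0.6 ] w 0.0193
turn units 0.022 then tx,ty,tz units 1.783 0.009 0.032
```

View pics/c2.png

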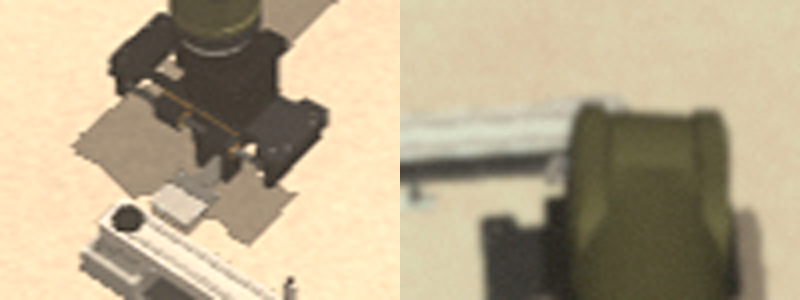

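The shim is held straight before the pocket (square at (180,203) in the left crop), so I insert it.

```bash
python3 -m jog '[{"tx":0.25,"ty":0,"tz":0,"turn":0,"claw":-1},{"tx":0.25,"ty":0,"tz":0,"turn":0,"claw":-1},{"tx":0.25,"ty":0,"tz":0,"turn":0,"claw":-1},{"tx":0.25,"ty":0,"tz":0,"turn":0,"claw":-1},{"tx":0,"ty":0,"tz":0,"turn":0,"claw":-1}]'
python3 -m jog '[{"tx":0.2,"ty":0,"tz":0,"turn":0,"claw":-1},{"tx":0.2,"ty":0,"tz":0,"turn":0,"claw":-1},{"tx":0.2,"ty":0,"tz":0,"turn":0,"claw":-1},{"tx":0.1,"ty":0,"tz":0,"turn":0,"claw":-1},{"tx":0,"ty":0,"tz":0,"turn":0,"claw":-1}]'
python3 -c "
from h import *
go(.574,-.152,.0234,0)"
```

```text
time: 5.13
position: [0.5453, -0.152, 0.0243]
tcp_rot: [-3.141, -0.003, 0.002]
force: [-0.0, 0.1, -0.1]
width: 0.0189
time: 5.55
position: [0.5714, -0.1521, 0.0238]
tcp_rot: [-3.141, -0.001, 0.001]
force: [-0.4, 0.6, -1.1]
width: 0.0198
at [ 0.5714 -0.1521  0.0238] yaw 0.08 F [-0.41  0.62 -1.07] w 0.0198
turn units 0.013 then tx,ty,tz units 0.065 -0.002 0.009
```

```bash
python3 -m jog '[{"tx":0.05,"ty":0,"tz":0,"turn":0,"claw":-1},{"tx":0,"ty":0,"tz":0,"turn":0,"claw":-1}]'
python3 -m jog '[{"tx":0.05,"ty":0,"tz":0,"turn":0,"claw":-1},{"tx":0,"ty":0,"tz":0,"turn":0,"claw":-1}]'
python3 -m jog '[{"tx":0,"ty":0,"tz":0.05,"turn":0,"claw":-1},{"tx":0,"ty":0,"tz":0,"turn":0,"claw":-1}]'
python3 -m jog '[{"tx":0,"ty":0,"tz":0.05,"turn":0,"claw":-1},{"tx":0,"ty":0,"tz":0,"turn":0,"claw":-1}]'
python3 -m jog '[{"tx":0,"ty":0,"tz":0.05,"turn":0,"claw":-1},{"tx":0,"ty":0,"tz":0,"turn":0,"claw":-1}]'
```

```text
time: 5.72
position: [0.5722, -0.1523, 0.0237]
tcp_rot: [3.142, 0.0, 0.001]
force: [0.5, 0.4, -1.4]
width: 0.0187
time: 5.88
position: [0.5743, -0.1524, 0.0238]
tcp_rot: [3.141, -0.0, 0.001]
force: [-0.0, 0.1, -0.5]
width: 0.0191
time: 6.05
position: [0.5742, -0.1524, 0.0217]
tcp_rot: [3.141, -0.0, 0.001]
force: [-0.1, -0.1, 0.5]
width: 0.0184
time: 6.22
position: [0.5743, -0.1525, 0.0205]
tcp_rot: [3.141, -0.0, 0.001]
force: [-3.6, 0.4, 7.6]
width: 0.0187
time: 6.38
position: [0.5743, -0.1525, 0.0188]
tcp_rot: [3.141, -0.0, 0.001]
force: [-3.2, 0.3, 8.4]
width: 0.0188
```

```bash
python3 -m jog '[{"tx":0,"ty":0,"tz":-0.03,"turn":0,"claw":-1},{"tx":0.05,"ty":0,"tz":0,"turn":0,"claw":-1},{"tx":0,"ty":0,"tz":0,"turn":0,"claw":-1}]'
python3 -m jog '[{"tx":0.05,"ty":0,"tz":0,"turn":0,"claw":-1},{"tx":0,"ty":0,"tz":0,"turn":0,"claw":-1}]'
```

```text
time: 6.63
position: [0.5761, -0.1526, 0.0194]
tcp_rot: [3.141, 0.0, 0.001]
force: [-2.7, 0.0, 5.3]
width: 0.0189
time: 6.8
position: [0.5769, -0.1527, 0.0192]
tcp_rot: [3.141, 0.003, 0.001]
force: [-6.1, 0.3, 8.9]
width: 0.0193
```

```bash
python3 -m jog '[{"tx":-0.02,"ty":0,"tz":0,"turn":0,"claw":-1},{"tx":0,"ty":0,"tz":0,"turn":0,"claw":-0.3},{"tx":0,"ty":0,"tz":0,"turn":0,"claw":-0.2},{"tx":0,"ty":0,"tz":0,"turn":0,"claw":-0.1},{"tx":0,"ty":0,"tz":0,"turn":0,"claw":0},{"tx":0,"ty":0,"tz":-0.4,"turn":0,"claw":0},{"tx":0,"ty":0,"tz":-0.6,"turn":0,"claw":0},{"tx":0,"ty":0,"tz":-0.6,"turn":0,"claw":0},{"tx":-0.8,"ty":0,"tz":0,"turn":0,"claw":0},{"tx":-0.8,"ty":0,"tz":0,"turn":0,"claw":0},{"tx":-0.8,"ty":0,"tz":0,"turn":0,"claw":0},{"tx":-0.3,"ty":0,"tz":0,"turn":0,"claw":0}]'
python3 -m jog '[{"tx":0,"ty":-0.8,"tz":0,"turn":-0.99,"claw":0},{"tx":0,"ty":0,"tz":0,"turn":-0.99,"claw":0},{"tx":0,"ty":0,"tz":0,"turn":-0.99,"claw":0},{"tx":0,"ty":0,"tz":0,"turn":-0.99,"claw":0}]'
python3 -c "
from h import *
go(.4432,.1541,.06,23.65)"
```

```text
time: 7.8
position: [0.4651, -0.1526, 0.0821]
tcp_rot: [3.141, 0.004, -0.0]
force: [-0.1, 0.1, -0.1]
width: 0.0437
time: 8.13
position: [0.4694, -0.1199, 0.083]
tcp_rot: [3.141, -0.0, 0.422]
force: [-0.4, -0.6, -0.1]
width: 0.0439
at [ 0.4694 -0.1199  0.083 ] yaw 24.18 F [-0.35 -0.59 -0.06] w 0.0439
turn units 0.089 then tx,ty,tz units 2.147 -6.537 0.574
```

```bash
python3 -m jog '[{"tx":0.307,"ty":-0.934,"tz":0,"turn":0.09,"claw":0},{"tx":0.307,"ty":-0.934,"tz":0,"turn":0,"claw":0},{"tx":0.307,"ty":-0.934,"tz":0,"turn":0,"claw":0},{"tx":0.307,"ty":-0.934,"tz":0,"turn":0,"claw":0},{"tx":0.307,"ty":-0.934,"tz":0,"turn":0,"claw":0},{"tx":0.307,"ty":-0.934,"tz":0,"turn":0,"claw":0},{"tx":0.307,"ty":-0.934,"tz":0,"turn":0,"claw":0},{"tx":0,"ty":0,"tz":0,"turn":0,"claw":0},{"tx":0,"ty":0,"tz":0,"turn":0,"claw":0}]'
python3 -c "
from h import *
np.set_printoptions(precision=4,suppress=True)
import h; h.TH=.19
a=snap('scene','s3.png',(190,130,350,250),4); b=snap('top','t3.png')
for q in blobs('scene',cv2.imread('pics/raw_s3.png'),.006,'grey',(300,190,360,250)): print(q[4],np.degrees(np.arctan2(q[1][1],q[1][0])),q[3],q[5])
cv2.imwrite('pics/c3.png',cv2.convertScaleAbs(cv2.imread('pics/s3.png'),alpha=1.7))
go(.4432,.1541,.0025,23.65)"
```

```text
time: 8.88
position: [0.4441, 0.1566, 0.0831]
tcp_rot: [-3.141, -0.001, 0.412]
force: [0.9, -0.1, 0.3]
width: 0.0434
at [0.4446 0.1531 0.0827] yaw 23.27 F [-0.76  0.18  0.07] w 0.0433
turn units -0.063 then tx,ty,tz units -0.021 -0.038 2.004
```

View pics/c3.png

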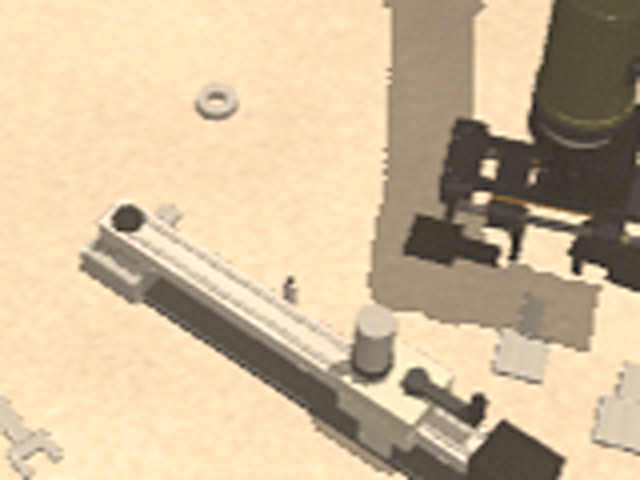

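Shim A's tongue sticks out of the pocket at (170,212). Shim B's tongue at (530,300) lies under the open fingers, so I descend.

```bash
python3 -m jog '[{"tx":0,"ty":0,"tz":0.5,"turn":0,"claw":0},{"tx":0,"ty":0,"tz":0.5,"turn":0,"claw":0},{"tx":0,"ty":0,"tz":0.5,"turn":0,"claw":0},{"tx":0,"ty":0,"tz":0.3,"turn":0,"claw":0},{"tx":0,"ty":0,"tz":0.18,"turn":0,"claw":0},{"tx":0,"ty":0,"tz":0,"turn":0,"claw":0},{"tx":0,"ty":0,"tz":0,"turn":0,"claw":-0.3},{"tx":0,"ty":0,"tz":0,"turn":0,"claw":-1},{"tx":0,"ty":0,"tz":0,"turn":0,"claw":-1},{"tx":0,"ty":0,"tz":0,"turn":0,"claw":-1},{"tx":0,"ty":0,"tz":0,"turn":0,"claw":-1},{"tx":0,"ty":0,"tz":0,"turn":0,"claw":-1}]'
python3 -c "
from h import *
go(.4432,.1541,.0025,23.65)"
```

```text
time: 9.98
position: [0.4452, 0.1539, 0.0044]
tcp_rot: [3.141, -0.001, 0.406]
force: [-1.8, -0.7, 3.2]
width: 0.0187
at [0.4452 0.1539 0.0044] yaw 23.28 F [-1.81 -0.75  3.23] w 0.0187
turn units -0.062 then tx,ty,tz units -0.043 -0.026 0.047
```

```bash
python3 -m jog '[{"tx":0,"ty":0,"tz":-0.5,"turn":0,"claw":-1},{"tx":0,"ty":0,"tz":-0.7,"turn":0,"claw":-1},{"tx":0,"ty":0,"tz":-0.6,"turn":0,"claw":-1},{"tx":0,"ty":0,"tz":0,"turn":0.97,"claw":-1},{"tx":0,"ty":0,"tz":0,"turn":0.97,"claw":-1},{"tx":0,"ty":0,"tz":0,"turn":0.97,"claw":-1},{"tx":0,"ty":0,"tz":0,"turn":0.97,"claw":-1},{"tx":0.3,"ty":0.8,"tz":0,"turn":0,"claw":-1},{"tx":0.3,"ty":0.8,"tz":0,"turn":0,"claw":-1},{"tx":0.3,"ty":0.8,"tz":0,"turn":0,"claw":-1},{"tx":0.3,"ty":0.8,"tz":0,"turn":0,"claw":-1},{"tx":0,"ty":0.8,"tz":0,"turn":0,"claw":-1}]'
python3 -m jog '[{"tx":0,"ty":0.8,"tz":0,"turn":0,"claw":-1},{"tx":0,"ty":0.8,"tz":0,"turn":0,"claw":-1},{"tx":0,"ty":0.8,"tz":0,"turn":0,"claw":-1},{"tx":0,"ty":0.8,"tz":0,"turn":0,"claw":-1},{"tx":0,"ty":0.4,"tz":0,"turn":0,"claw":-1},{"tx":0,"ty":0,"tz":0,"turn":0,"claw":-1},{"tx":0,"ty":0,"tz":0,"turn":0,"claw":-1}]'
python3 -c "
from h import *
go(.492,-.1525,.029,0)"
```

```text
time: 10.98
position: [0.4946, -0.0079, 0.0761]
tcp_rot: [-3.141, -0.002, -0.0]
force: [0.9, -0.1, -0.2]
width: 0.0184
time: 11.57
position: [0.4923, -0.1509, 0.0755]
tcp_rot: [-3.141, 0.0, -0.002]
force: [0.0, 0.9, -1.2]
width: 0.0183
at [ 0.4923 -0.1509  0.0755] yaw -0.14 F [ 0.03  0.89 -1.21] w 0.0183
turn units -0.023 then tx,ty,tz units -0.007 0.04 1.163
```

```bash
python3 -m jog '[{"tx":0,"ty":0.03,"tz":0.5,"turn":0,"claw":-1},{"tx":0,"ty":0,"tz":0.4,"turn":0,"claw":-1},{"tx":0,"ty":0,"tz":0.25,"turn":0,"claw":-1},{"tx":0,"ty":0,"tz":0,"turn":0,"claw":-1},{"tx":0,"ty":0,"tz":0,"turn":0,"claw":-1}]'
python3 -m jog '[{"tx":0.25,"ty":0,"tz":0,"turn":0,"claw":-1},{"tx":0.25,"ty":0,"tz":0,"turn":0,"claw":-1},{"tx":0.2,"ty":0,"tz":0,"turn":0,"claw":-1},{"tx":0,"ty":0,"tz":0,"turn":0,"claw":-1},{"tx":0,"ty":0,"tz":0,"turn":0,"claw":-1}]'
python3 -c "
from h import *
go(.576,-.1525,.0285,0)"
```

```text
time: 11.98
position: [0.4924, -0.1501, 0.0295]
tcp_rot: [-3.141, 0.001, 0.002]
force: [0.3, 0.2, 0.1]
width: 0.0187
time: 12.4
position: [0.5216, -0.1512, 0.0301]
tcp_rot: [-3.141, -0.001, 0.0]
force: [-0.5, 0.6, 0.2]
width: 0.0186
at [ 0.5216 -0.1512  0.0301] yaw 0.03 F [-0.54  0.64  0.2 ] w 0.0186
turn units 0.005 then tx,ty,tz units 1.359 0.032 0.039
```

```bash
python3 -m jog '[{"tx":0,"ty":0.02,"tz":0.03,"turn":0,"claw":-1},{"tx":0,"ty":0,"tz":0,"turn":0,"claw":-1}]'
python3 -m jog '[{"tx":0.15,"ty":0,"tz":0,"turn":0,"claw":-1},{"tx":0.15,"ty":0,"tz":0,"turn":0,"claw":-1},{"tx":0,"ty":0,"tz":0,"turn":0,"claw":-1}]'
python3 -m jog '[{"tx":0.15,"ty":0,"tz":0,"turn":0,"claw":-1},{"tx":0.15,"ty":0,"tz":0,"turn":0,"claw":-1},{"tx":0,"ty":0,"tz":0,"turn":0,"claw":-1}]'
python3 -m jog '[{"tx":0.15,"ty":0,"tz":0,"turn":0,"claw":-1},{"tx":0.15,"ty":0,"tz":0,"turn":0,"claw":-1},{"tx":0,"ty":0,"tz":0,"turn":0,"claw":-1}]'
```

```text
time: 12.57
position: [0.5202, -0.1524, 0.0283]
tcp_rot: [3.141, 0.001, -0.0]
force: [0.5, -0.1, -0.4]
width: 0.0181
time: 12.82
position: [0.5341, -0.1523, 0.0289]
tcp_rot: [3.142, -0.002, 0.0]
force: [-0.2, -0.6, -0.4]
width: 0.0183
time: 13.07
position: [0.5462, -0.1521, 0.0288]
tcp_rot: [-3.141, -0.002, 0.0]
force: [0.6, -0.5, 0.0]
width: 0.0184
time: 13.32
position: [0.5581, -0.1521, 0.0287]
tcp_rot: [-3.141, -0.001, 0.0]
force: [-0.1, 0.6, 0.4]
width: 0.0185
```

Sliding in freely.

```bash
python3 -m jog '[{"tx":0.15,"ty":0,"tz":0,"turn":0,"claw":-1},{"tx":0.15,"ty":0,"tz":0,"turn":0,"claw":-1},{"tx":0,"ty":0,"tz":0,"turn":0,"claw":-1}]'
python3 -m jog '[{"tx":0.1,"ty":0,"tz":0,"turn":0,"claw":-1},{"tx":0,"ty":0,"tz":0,"turn":0,"claw":-1}]'
python3 -m jog '[{"tx":0.05,"ty":0,"tz":0,"turn":0,"claw":-1},{"tx":0,"ty":0,"tz":0,"turn":0,"claw":-1}]'
python3 -m jog '[{"tx":0,"ty":0,"tz":0.03,"turn":0,"claw":-1},{"tx":0,"ty":0,"tz":0,"turn":0,"claw":-1}]'
```

```text
time: 13.57
position: [0.5701, -0.1521, 0.0287]
tcp_rot: [-3.141, -0.001, 0.0]
force: [1.1, 0.2, -0.4]
width: 0.0185
time: 13.73
position: [0.5733, -0.1522, 0.0286]
tcp_rot: [-3.142, -0.001, 0.0]
force: [-0.5, -0.5, -0.6]
width: 0.0187
time: 13.9
position: [0.5749, -0.1523, 0.0285]
tcp_rot: [3.142, -0.0, -0.0]
force: [-0.6, -0.0, -0.7]
width: 0.0185
time: 14.07
position: [0.5746, -0.1523, 0.0276]
tcp_rot: [3.141, -0.0, -0.0]
force: [-1.8, 0.7, 3.5]
width: 0.0187
```

```bash
python3 -m jog '[{"tx":0.03,"ty":0,"tz":0,"turn":0,"claw":-1},{"tx":0,"ty":0,"tz":0,"turn":0,"claw":-0.3},{"tx":0,"ty":0,"tz":0,"turn":0,"claw":-0.2},{"tx":0,"ty":0,"tz":0,"turn":0,"claw":-0.1},{"tx":0,"ty":0,"tz":0,"turn":0,"claw":0},{"tx":0,"ty":0,"tz":-0.4,"turn":0,"claw":0},{"tx":0,"ty":0,"tz":-0.7,"turn":0,"claw":0},{"tx":0,"ty":0,"tz":-0.7,"turn":0,"claw":0},{"tx":-0.8,"ty":0,"tz":-0.9,"turn":0,"claw":0},{"tx":-0.8,"ty":0.5,"tz":-0.9,"turn":0,"claw":0},{"tx":-0.6,"ty":0.9,"tz":-0.9,"turn":0,"claw":0},{"tx":-0.3,"ty":0.9,"tz":0,"turn":0,"claw":0}]'
python3 -m jog '[{"tx":0,"ty":0.9,"tz":0,"turn":0,"claw":-1},{"tx":0,"ty":0.9,"tz":0,"turn":0,"claw":-1},{"tx":0,"ty":0,"tz":0,"turn":0,"claw":-1},{"tx":0,"ty":0,"tz":0,"turn":0,"claw":-1}]'
python3 -c "
from h import *
a=snap('scene','s4.png',(200,160,300,235),4); b=snap('top','t4.png',(230,160,330,235),4)
i=np.hstack([cv2.imread('pics/s4.png'),cv2.imread('pics/t4.png')]); cv2.imwrite('pics/c4.png',cv2.convertScaleAbs(i,alpha=1.7))
go(.6225,-.152,.12,0)"
```

```text
time: 15.07
position: [0.4952, -0.23, 0.1923]
tcp_rot: [3.137, -0.009, 0.005]
force: [3.1, -0.7, 0.6]
width: 0.0435
time: 15.4
position: [0.4917, -0.3056, 0.1854]
tcp_rot: [-3.142, 0.0, -0.005]
force: [-0.6, 1.4, 0.0]
width: 0.0248
at [ 0.4931 -0.3018  0.1856] yaw 0.04 F [ 0.07 -0.13  0.43] w 0.0167
turn units 0.007 then tx,ty,tz units 3.236 -3.745 1.639
```

View pics/c4.png

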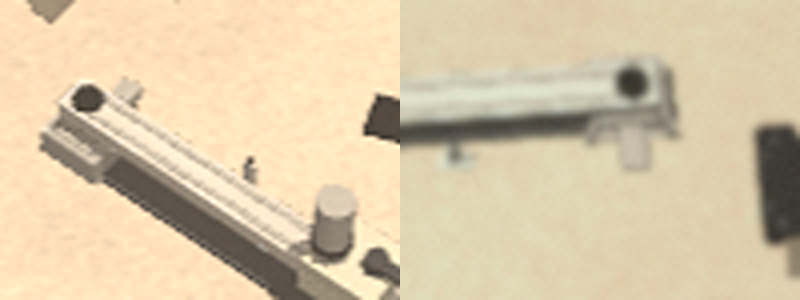

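```bash
python3 -c "
from h import *
print(pt('top',235/4+230-.4,168/4+160-.4,.027), 'tip of tongue expected', .624-.061)
go(.6225,-.152,.12,0)"
python3 -m jog '[{"tx":0,"ty":-0.9,"tz":0,"turn":0,"claw":-1},{"tx":0,"ty":-0.9,"tz":0,"turn":0,"claw":-1},{"tx":0,"ty":-0.9,"tz":0,"turn":0,"claw":-1},{"tx":0,"ty":-0.9,"tz":0,"turn":0,"claw":-1},{"tx":0.8,"ty":-0.15,"tz":0,"turn":0,"claw":-1},{"tx":0.8,"ty":0,"tz":0,"turn":0,"claw":-1},{"tx":0.8,"ty":0,"tz":0,"turn":0,"claw":-1},{"tx":0.8,"ty":0,"tz":0,"turn":0,"claw":-1},{"tx":0,"ty":0,"tz":0.9,"turn":0,"claw":-1},{"tx":0,"ty":0,"tz":0.9,"turn":0,"claw":-1},{"tx":0,"ty":0,"tz":0.5,"turn":0,"claw":-1},{"tx":0,"ty":0,"tz":0,"turn":0,"claw":-1}]'
python3 -c "
from h import *
go(.6225,-.152,.069,0)"
```

```text
[ 0.56227179 -0.15189373  0.027     ] tip of tongue expected 0.563
at [ 0.4931 -0.3018  0.1856] yaw 0.04 F [ 0.07 -0.13  0.43] w 0.0167
turn units 0.007 then tx,ty,tz units 3.236 -3.745 1.639 
time: 16.5
position: [0.617, -0.1497, 0.0882]
tcp_rot: [-3.138, 0.01, 0.003]
force: [-1.5, 0.6, -0.8]
width: 0.0005
at [ 0.617  -0.1497  0.0882] yaw 0.2 F [-1.53  0.65 -0.81] w 0.0005
turn units 0.033 then tx,ty,tz units 0.137 0.056 0.479
```

```bash
python3 -m jog '[{"tx":0,"ty":0.05,"tz":0.2,"turn":0,"claw":-1},{"tx":0,"ty":0,"tz":0.2,"turn":0,"claw":-1},{"tx":0,"ty":0,"tz":0,"turn":0,"claw":-1},{"tx":0,"ty":0,"tz":0,"turn":0,"claw":-1}]'
python3 -m jog '[{"tx":0,"ty":0,"tz":0.06,"turn":0,"claw":-1},{"tx":0,"ty":0,"tz":0,"turn":0,"claw":-1},{"tx":0,"ty":0,"tz":0,"turn":0,"claw":-1}]'
python3 -m jog '[{"tx":0,"ty":0,"tz":0.05,"turn":0,"claw":-1},{"tx":0,"ty":0,"tz":0,"turn":0,"claw":-1},{"tx":0,"ty":0,"tz":0,"turn":0,"claw":-1}]'
```

```text
time: 16.83
position: [0.6214, -0.1549, 0.079]
tcp_rot: [3.141, -0.001, -0.0]
force: [0.5, -0.8, 1.1]
width: 0.0004
time: 17.08
position: [0.6211, -0.155, 0.0761]
tcp_rot: [3.141, -0.001, -0.0]
force: [0.2, 0.9, -0.3]
width: -0.0
time: 17.33
position: [0.6207, -0.1549, 0.0734]
tcp_rot: [3.142, 0.0, -0.0]
force: [-0.2, -0.8, 0.1]
width: 0.0007
```

```bash
python3 -m jog '[{"tx":0,"ty":0,"tz":0.1,"turn":0,"claw":-1},{"tx":0,"ty":0,"tz":0,"turn":0,"claw":-1},{"tx":0,"ty":0,"tz":0,"turn":0,"claw":-1}]'
python3 -m jog '[{"tx":0,"ty":0,"tz":0.04,"turn":0,"claw":-1},{"tx":0,"ty":0,"tz":0,"turn":0,"claw":-1},{"tx":0,"ty":0,"tz":0,"turn":0,"claw":-1}]'
python3 -m jog '[{"tx":0,"ty":0,"tz":0.04,"turn":0,"claw":-1},{"tx":0,"ty":0,"tz":0,"turn":0,"claw":-1},{"tx":0,"ty":0,"tz":0,"turn":0,"claw":-1}]'
```

```text
time: 17.58
position: [0.6205, -0.1549, 0.0691]
tcp_rot: [-3.142, 0.001, -0.0]
force: [0.7, -0.4, -0.1]
width: 0.0006
time: 17.83
position: [0.6208, -0.155, 0.0679]
tcp_rot: [3.141, 0.0, -0.0]
force: [-1.0, 0.2, 0.6]
width: 0.0005
time: 18.08
position: [0.621, -0.1549, 0.0676]
tcp_rot: [3.141, -0.0, -0.0]
force: [-2.9, -0.2, 6.6]
width: 0.0004
```

```bash
python3 -m jog '[{"tx":0,"ty":0,"tz":0.03,"turn":0,"claw":-1},{"tx":0,"ty":0,"tz":0,"turn":0,"claw":-1},{"tx":0,"ty":0,"tz":0,"turn":0,"claw":-1}]'
python3 -m jog '[{"tx":0,"ty":0,"tz":0.03,"turn":0,"claw":-1},{"tx":0,"ty":0,"tz":0,"turn":0,"claw":-1},{"tx":0,"ty":0,"tz":0,"turn":0,"claw":-1},{"tx":0,"ty":0,"tz":0,"turn":0,"claw":-1}]'
python3 -m jog '[{"tx":0,"ty":0,"tz":-0.5,"turn":0,"claw":-1},{"tx":0,"ty":0,"tz":-0.9,"turn":0,"claw":-1},{"tx":0,"ty":0,"tz":-0.9,"turn":0,"claw":-1},{"tx":0,"ty":0,"tz":-0.9,"turn":0,"claw":-1},{"tx":0,"ty":0,"tz":-0.5,"turn":0,"claw":-1},{"tx":0,"ty":0,"tz":0,"turn":0,"claw":-1},{"tx":0,"ty":0,"tz":0,"turn":0,"claw":-1}]'
python3 -c "
from h import *
a=snap('scene','s5.png',(260,190,320,235),6); b=snap('top','t5.png',(145,165,225,210),6)
i=np.vstack([cv2.resize(cv2.imread('pics/s5.png'),(480,360)),cv2.resize(cv2.imread('pics/t5.png'),(480,270))[:230]]); cv2.imwrite('pics/c5.png',cv2.convertScaleAbs(i,alpha=1.7))
go(.6,.2,.1,0)"
```

```text
time: 18.33
position: [0.621, -0.1549, 0.0675]
tcp_rot: [3.141, -0.0, -0.0]
force: [-5.0, 0.8, 12.1]
width: 0.0008
time: 18.67
position: [0.621, -0.155, 0.0674]
tcp_rot: [3.14, -0.0, -0.0]
force: [-7.4, 0.8, 17.8]
width: 0.0003
time: 19.25
position: [0.6216, -0.1549, 0.2135]
tcp_rot: [3.14, -0.003, -0.0]
force: [-1.3, 0.2, -1.0]
width: 0.0001
at [ 0.62   -0.1549  0.2105] yaw -0.0 F [ 0.38 -0.01  0.05] w 0.0005
turn units -0.001 then tx,ty,tz units -0.501 -8.872 2.763
```

View pics/c5.png

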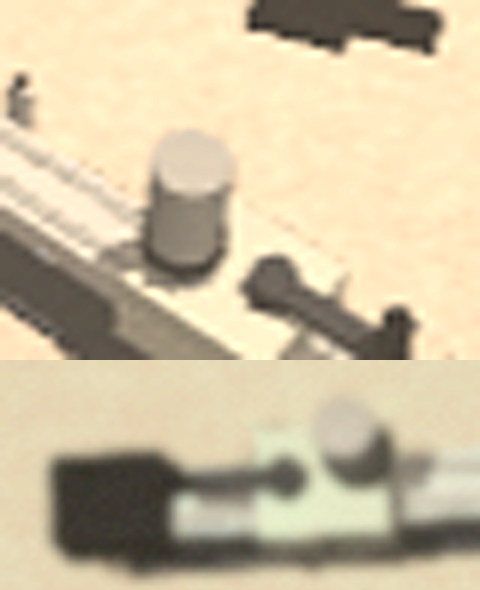

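```bash
cat >> h.py <<'E'
def tri(a,b):
    A=[];B=[]
    for n,u in(('scene',a),('top',b)):
        K,R,t=cal(n); d=R.T@np.linalg.inv(K)@[u[0],u[1],1]; d/=np.linalg.norm(d); o=-R.T@t; M=np.eye(3)-np.outer(d,d); A.append(M);B.append(M@o)
    A=np.vstack(A);B=np.hstack(B); X=np.linalg.lstsq(A,B,rcond=None)[0]; return X.round(4),np.linalg.norm(A@X-B).round(4)
E
python3 -c "
from h import *
print('hub',tri((293.6,224.9),(192.8,184.2)))
print('head',tri((283.6,210.1),(345/6+144.6,(425-360)/6+164.6)))
for z in(.105,.11,.115,.12): print(z,pt('scene',293.6,224.9,z),pt('top',192.8,184.2,z),'knob',pt('scene',309.3,229.3,z+.004))
for n,(u,v) in(('R',(395,540)),('L',(255,540))): print(n,pt('top',u/6+144.6,(v-360)/6+164.6,.092))
print('headtop at',pt('scene',283.6,210.1,.162),pt('top',345/6+144.6,(425-360)/6+164.6,.162))
"
```

```text
hub (array([0.6212, 0.1455, 0.0999]), np.float64(0.0002))
head (array([0.6305, 0.109 , 0.1603]), np.float64(0.0002))
0.105 [0.62395618 0.14713022 0.105     ] [0.6199486  0.14471382 0.105     ] knob [0.60898758 0.19556227 0.109     ]
0.11 [0.62672789 0.14860818 0.11      ] [0.61864656 0.14403828 0.11      ] knob [0.61183397 0.19683491 0.114     ]
0.115 [0.6294996  0.15008615 0.115     ] [0.61734453 0.14336274 0.115     ] knob [0.61468037 0.19810756 0.119     ]
0.12 [0.63227131 0.15156411 0.12      ] [0.61604249 0.1426872  0.12      ] knob [0.61752676 0.19938021 0.124     ]
R [0.5866147  0.09299509 0.092     ]
L [0.59125445 0.16515258 0.092     ]
headtop at [0.63137009 0.10971796 0.162     ] [0.63009497 0.10867416 0.162     ]
```

```bash
python3 -m jog '[{"tx":0,"ty":-0.98,"tz":0,"turn":0,"claw":-0.4},{"tx":0,"ty":-0.98,"tz":0,"turn":0,"claw":-0.4},{"tx":0,"ty":-0.98,"tz":0,"turn":0,"claw":-0.4},{"tx":0,"ty":-0.98,"tz":0,"turn":0,"claw":-0.4},{"tx":0,"ty":-0.98,"tz":0,"turn":0,"claw":-0.4},{"tx":0,"ty":-0.98,"tz":0,"turn":0,"claw":-0.4},{"tx":0,"ty":-0.98,"tz":0,"turn":0,"claw":-0.4},{"tx":0,"ty":-0.98,"tz":0,"turn":0,"claw":-0.4},{"tx":0,"ty":-0.98,"tz":0,"turn":0,"claw":-0.4},{"tx":0,"ty":0,"tz":0,"turn":0.94,"claw":-0.4},{"tx":0,"ty":0,"tz":0,"turn":0.94,"claw":-0.4},{"tx":0,"ty":0,"tz":0,"turn":0.94,"claw":-0.4}]'
python3 -m jog '[{"tx":0,"ty":0,"tz":0,"turn":0.94,"claw":-0.4},{"tx":0,"ty":0,"tz":0,"turn":0.94,"claw":-0.4},{"tx":0,"ty":0,"tz":0,"turn":0.94,"claw":-0.4},{"tx":0,"ty":0,"tz":0,"turn":0.94,"claw":-0.4},{"tx":0,"ty":0,"tz":0,"turn":0.94,"claw":-0.4},{"tx":0,"ty":0,"tz":0,"turn":0,"claw":-0.4},{"tx":0,"ty":0,"tz":0,"turn":0,"claw":-0.4}]'
python3 -c "
from h import *
go(.620,.2005,.135,-45)"
```

```text
time: 20.35
position: [0.6195, 0.1989, 0.2093]
tcp_rot: [3.14, 0.004, -0.298]
force: [0.4, -0.7, 0.4]
width: 0.0262
time: 20.93
position: [0.6188, 0.1983, 0.2061]
tcp_rot: [3.13, 0.002, -0.716]
force: [0.2, 0.1, -0.1]
width: 0.0256
at [0.6188 0.1983 0.2061] yaw -41.0 F [ 0.19  0.12 -0.13] w 0.0256
turn units 0.666 then tx,ty,tz units -0.018 -0.06 1.778
```

Lower to just above the knob and look.

```bash
python3 -m jog '[{"tx":0,"ty":-0.06,"tz":0.8,"turn":0.66,"claw":-0.4},{"tx":0,"ty":0,"tz":0.8,"turn":0,"claw":-0.4},{"tx":0,"ty":0,"tz":0.17,"turn":0,"claw":-0.4},{"tx":0,"ty":0,"tz":0,"turn":0,"claw":-0.4},{"tx":0,"ty":0,"tz":0,"turn":0,"claw":-0.4},{"tx":0,"ty":0,"tz":0,"turn":0,"claw":-0.4}]'
python3 -c "
from h import *
snap('scene','s6.png',(270,170,360,237),8)
i=cv2.imread('pics/s6.png'); cv2.imwrite('pics/c6.png',cv2.convertScaleAbs(i,alpha=1.7))
go(.620,.2005,.104,-45); p=env.state()['position']; print((px('scene',p)-[270,170])*8)"
```

```text
time: 21.43
position: [0.6208, 0.1996, 0.1488]
tcp_rot: [3.134, 0.005, -0.761]
force: [-0.0, 0.2, 0.3]
width: 0.0258
at [0.6211 0.1993 0.1491] yaw -43.61 F [ 0.6  -0.76 -0.15] w 0.0261
turn units 0.232 then tx,ty,tz units -0.04 -0.002 1.127 
[316.15011896 445.88510139]
```

View pics/c6.png

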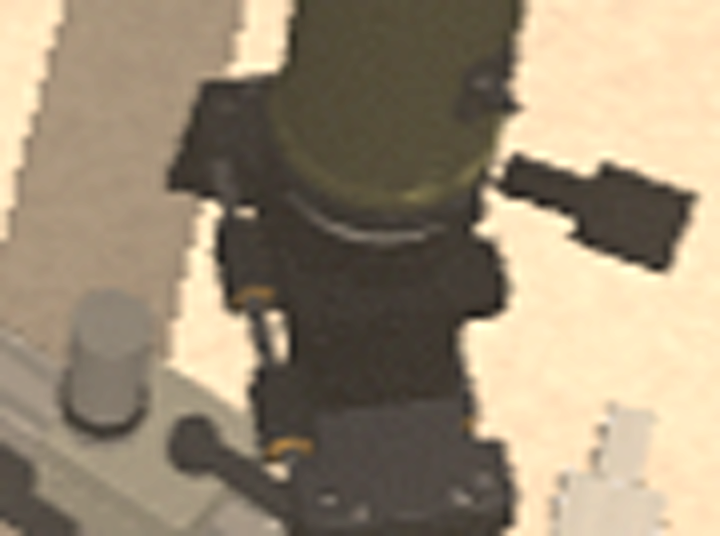

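The gripper hides the knob. The hub is at (195,440) and the arm still points to the lower right, so I descend slowly, feeling for contact.

```bash
python3 -m jog '[{"tx":0,"ty":0,"tz":0.3,"turn":0,"claw":-0.4},{"tx":0,"ty":0,"tz":0.3,"turn":0,"claw":-0.4},{"tx":0,"ty":0,"tz":0,"turn":0,"claw":-0.4},{"tx":0,"ty":0,"tz":0,"turn":0,"claw":-0.4}]'
python3 -m jog '[{"tx":0,"ty":0,"tz":0.2,"turn":0,"claw":-0.4},{"tx":0,"ty":0,"tz":0.1,"turn":0,"claw":-0.4},{"tx":0,"ty":0,"tz":0.1,"turn":0,"claw":-0.4},{"tx":0,"ty":0,"tz":0,"turn":0,"claw":-0.4},{"tx":0,"ty":0,"tz":0,"turn":0,"claw":-0.4}]'
python3 -c "
from h import *
go(.620,.2005,.106,-45)"
```

```text
time: 21.82
position: [0.6186, 0.1986, 0.1216]
tcp_rot: [3.129, 0.006, -0.761]
force: [0.0, 0.3, 0.5]
width: 0.026
time: 22.23
position: [0.6193, 0.1989, 0.1068]
tcp_rot: [3.131, 0.004, -0.761]
force: [-0.6, 0.0, -0.9]
width: 0.0262
at [0.6193 0.1989 0.1068] yaw -43.6 F [-0.63  0.04 -0.93] w 0.0262
turn units 0.233 then tx,ty,tz units -0.015 -0.04 0.021
```

```bash
python3 -m jog '[{"tx":-0.11,"ty":0.14,"tz":0,"turn":0,"claw":-0.4},{"tx":-0.11,"ty":0.14,"tz":0,"turn":0,"claw":-0.4},{"tx":-0.07,"ty":0.165,"tz":0,"turn":0,"claw":-0.4},{"tx":-0.07,"ty":0.165,"tz":0,"turn":0,"claw":-0.4},{"tx":-0.025,"ty":0.18,"tz":0,"turn":0,"claw":-0.4},{"tx":-0.025,"ty":0.18,"tz":0,"turn":0,"claw":-0.4},{"tx":0,"ty":0,"tz":0,"turn":0,"claw":-0.4},{"tx":0,"ty":0,"tz":0,"turn":0,"claw":-0.4}]'
python3 -c "
from h import *
go(.581,.1845,.106,-45)"
```

```text
time: 22.9
position: [0.5805, 0.1804, 0.1078]
tcp_rot: [3.13, 0.003, -0.762]
force: [0.4, -1.0, 0.8]
width: 0.0262
at [0.5805 0.1804 0.1078] yaw -43.67 F [ 0.36 -0.97  0.79] w 0.0262
turn units 0.221 then tx,ty,tz units -0.064 -0.081 0.045
```

```bash
python3 -m jog '[{"tx":0,"ty":0.14,"tz":0,"turn":0,"claw":-0.4},{"tx":0.025,"ty":0.18,"tz":0,"turn":0,"claw":-0.4},{"tx":0.07,"ty":0.165,"tz":0,"turn":0,"claw":-0.4},{"tx":0.07,"ty":0.165,"tz":0,"turn":0,"claw":-0.4},{"tx":0.11,"ty":0.14,"tz":0,"turn":0,"claw":-0.4},{"tx":0.11,"ty":0.14,"tz":0,"turn":0,"claw":-0.4},{"tx":0.1,"ty":0.1,"tz":0,"turn":0,"claw":-0.4},{"tx":0,"ty":0,"tz":0,"turn":0,"claw":-0.4}]'
python3 -m jog '[{"tx":0,"ty":-0.06,"tz":-0.8,"turn":0,"claw":-0.4},{"tx":0,"ty":0,"tz":-0.9,"turn":0,"claw":-0.4},{"tx":0,"ty":0,"tz":-0.9,"turn":0,"claw":-0.4},{"tx":0,"ty":-0.9,"tz":-0.3,"turn":0,"claw":-0.4},{"tx":-0.9,"ty":-0.9,"tz":0,"turn":0,"claw":-0.4},{"tx":-0.9,"ty":-0.9,"tz":0,"turn":0,"claw":-0.4},{"tx":-0.9,"ty":-0.9,"tz":0,"turn":0,"claw":0.6},{"tx":0,"ty":0,"tz":0,"turn":0,"claw":0.6},{"tx":0,"ty":0,"tz":0,"turn":0,"claw":0.6}]'
python3 -c "
from h import *
a=snap('scene','s7.png',(250,180,340,247),4); b=snap('top','t7.png',(160,165,260,215),4)
i=np.vstack([cv2.resize(cv2.imread('pics/s7.png'),(480,357)),cv2.resize(cv2.imread('pics/t7.png'),(480,240))]); cv2.imwrite('pics/c7.png',cv2.convertScaleAbs(i,alpha=1.7))
go(.63,.109,.25,0)"
```

```text
time: 23.57
position: [0.5667, 0.1363, 0.1079]
tcp_rot: [3.13, 0.003, -0.764]
force: [-0.5, 0.4, 0.5]
width: 0.026
time: 24.32
position: [0.5906, 0.2617, 0.2192]
tcp_rot: [3.124, 0.009, -0.756]
force: [0.2, -0.9, -0.6]
width: 0.0387
at [0.5923 0.2567 0.2198] yaw -43.71 F [-0.09 -0.88  0.1 ] w 0.0463
turn units -7.285 then tx,ty,tz units 0.943 3.692 -0.755
```

View pics/c7.png

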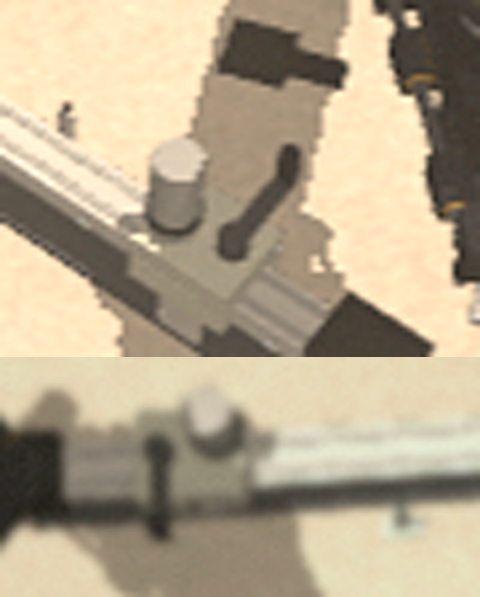

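Lever stands square to the rail towards the robot (top crop (158,490)), so it is unlocked. Next I take the head.

```bash
python3 -m jog '[{"tx":0,"ty":0,"tz":0,"turn":-0.91,"claw":0.4},{"tx":0,"ty":0,"tz":0,"turn":-0.91,"claw":0.4},{"tx":0,"ty":0,"tz":0,"turn":-0.91,"claw":0.4},{"tx":0,"ty":0,"tz":0,"turn":-0.91,"claw":0.4},{"tx":0,"ty":0,"tz":0,"turn":-0.91,"claw":0.4},{"tx":0,"ty":0,"tz":0,"turn":-0.91,"claw":0.4},{"tx":0,"ty":0,"tz":0,"turn":-0.91,"claw":0.4},{"tx":0,"ty":0,"tz":0,"turn":-0.91,"claw":0.4},{"tx":0,"ty":0,"tz":0,"turn":0,"claw":0.4},{"tx":0.4,"ty":0.9,"tz":0,"turn":0,"claw":0.4},{"tx":0.5,"ty":0.9,"tz":0,"turn":0,"claw":0.4},{"tx":0,"ty":0.9,"tz":0,"turn":0,"claw":0.4}]'
python3 -m jog '[{"tx":0,"ty":0.9,"tz":0,"turn":0,"claw":0.4},{"tx":0,"ty":0,"tz":0,"turn":0,"claw":0.4},{"tx":0,"ty":0,"tz":0,"turn":0,"claw":0.4}]'
python3 -c "
from h import *
go(.63,.109,.127,0)"
```

```text
time: 25.42
position: [0.6308, 0.1455, 0.2197]
tcp_rot: [3.137, 0.016, -0.006]
force: [-1.7, -1.7, 0.2]
width: 0.061
time: 25.67
position: [0.6289, 0.1072, 0.2208]
tcp_rot: [3.137, 0.017, -0.013]
force: [-0.1, 0.5, -0.1]
width: 0.0608
at [0.6289 0.1072 0.2208] yaw -0.73 F [-0.08  0.55 -0.11] w 0.0608
turn units -0.121 then tx,ty,tz units 0.027 -0.045 2.344
```

```bash
python3 -m jog '[{"tx":0.02,"ty":-0.04,"tz":0.5,"turn":-0.12,"claw":0.4},{"tx":0,"ty":0,"tz":0.5,"turn":0,"claw":0.4},{"tx":0,"ty":0,"tz":0.5,"turn":0,"claw":0.4},{"tx":0,"ty":0,"tz":0.5,"turn":0,"claw":0.4},{"tx":0,"ty":0,"tz":0.33,"turn":0,"claw":0.4},{"tx":0,"ty":0,"tz":0,"turn":0,"claw":0.4},{"tx":0,"ty":0,"tz":0,"turn":0,"claw":0}]'
python3 -m jog '[{"tx":0,"ty":0,"tz":0,"turn":0,"claw":-0.2},{"tx":0,"ty":0,"tz":0,"turn":0,"claw":-0.4},{"tx":0,"ty":0,"tz":0,"turn":0,"claw":-1},{"tx":0,"ty":0,"tz":0,"turn":0,"claw":-1},{"tx":0,"ty":0,"tz":0,"turn":0,"claw":-1}]'
python3 -c "
from h import *
go(.63,-.027,.127,0)"
```

```text
time: 26.25
position: [0.6272, 0.1151, 0.1266]
tcp_rot: [3.138, 0.019, 0.011]
force: [-0.4, -0.3, -0.1]
width: 0.0584
time: 26.67
position: [0.6287, 0.1122, 0.1286]
tcp_rot: [3.136, 0.015, 0.01]
force: [0.1, -5.9, 3.5]
width: 0.0312
at [0.6287 0.1122 0.1286] yaw 0.57 F [ 0.13 -5.93  3.49] w 0.0312
turn units 0.094 then tx,ty,tz units 0.032 3.48 0.041
```

```bash
python3 -m jog '[{"tx":0,"ty":0.27,"tz":0,"turn":0,"claw":-1},{"tx":0,"ty":0.27,"tz":0,"turn":0,"claw":-1},{"tx":0,"ty":0.27,"tz":0,"turn":0,"claw":-1},{"tx":0,"ty":0.27,"tz":0,"turn":0,"claw":-1},{"tx":0,"ty":0.27,"tz":0,"turn":0,"claw":-1},{"tx":0,"ty":0.27,"tz":0,"turn":0,"claw":-1},{"tx":0,"ty":0.27,"tz":0,"turn":0,"claw":-1},{"tx":0,"ty":0.27,"tz":0,"turn":0,"claw":-1},{"tx":0,"ty":0.27,"tz":0,"turn":0,"claw":-1},{"tx":0,"ty":0.27,"tz":0,"turn":0,"claw":-1},{"tx":0,"ty":0.27,"tz":0,"turn":0,"claw":-1},{"tx":0,"ty":0,"tz":0,"turn":0,"claw":-1}]'
python3 -m jog '[{"tx":0,"ty":0.2,"tz":0,"turn":0,"claw":-1},{"tx":0,"ty":0,"tz":0,"turn":0,"claw":-1},{"tx":0,"ty":0,"tz":0,"turn":0,"claw":-1},{"tx":0,"ty":0,"tz":0,"turn":0,"claw":-1}]'
python3 -c "
from h import *
a=snap('scene','s8.png',(215,165,295,225),6); b=snap('top','t8.png',(205,165,285,215),6)
i=np.vstack([cv2.imread('pics/s8.png')[:300],cv2.imread('pics/t8.png')]); cv2.imwrite('pics/c8.png',cv2.convertScaleAbs(i,alpha=1.7))
go(.63,-.0275,.127,0)"
```

```text
time: 27.67
position: [0.6294, -0.0033, 0.1278]
tcp_rot: [3.141, 0.016, 0.011]
force: [0.3, 1.2, 1.1]
width: 0.0312
time: 28.0
position: [0.6294, -0.0104, 0.1277]
tcp_rot: [3.14, 0.017, 0.013]
force: [0.5, 3.7, 1.7]
width: 0.0313
at [ 0.6294 -0.0104  0.1277] yaw 0.75 F [0.89 4.01 0.68] w 0.0316
turn units 0.124 then tx,ty,tz units 0.015 0.427 0.017
```

View pics/c8.png

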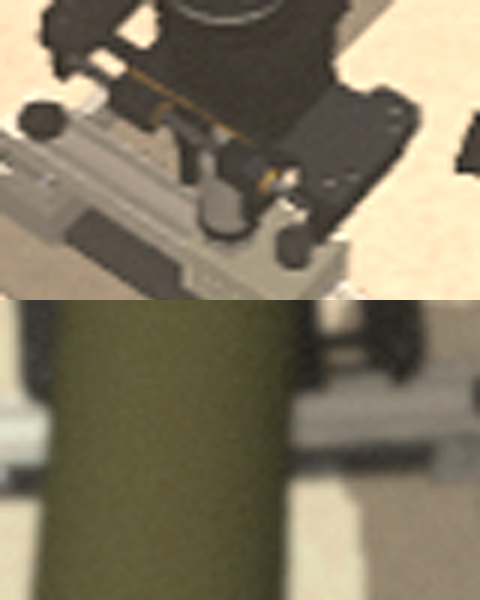

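The carriage follows (head still between the fingers at (222,200) in the upper crop). I finish the travel, release and check in a clear view.

```bash
python3 -m jog '[{"tx":0,"ty":0.14,"tz":0,"turn":0,"claw":-1},{"tx":0,"ty":0.14,"tz":0,"turn":0,"claw":-1},{"tx":0,"ty":0.14,"tz":0,"turn":0,"claw":-1},{"tx":0,"ty":0,"tz":0,"turn":0,"claw":-1},{"tx":0,"ty":0,"tz":0,"turn":0,"claw":-1},{"tx":0,"ty":0,"tz":0,"turn":0,"claw":-1}]'
python3 -m jog '[{"tx":0,"ty":0,"tz":0,"turn":0,"claw":0},{"tx":0,"ty":0,"tz":0,"turn":0,"claw":0.4},{"tx":0,"ty":0,"tz":0,"turn":0,"claw":0.4},{"tx":0,"ty":0,"tz":0,"turn":0,"claw":0.4},{"tx":0,"ty":0,"tz":-0.7,"turn":0,"claw":0.4},{"tx":0,"ty":0,"tz":-0.9,"turn":0,"claw":0.4},{"tx":0,"ty":0,"tz":-0.9,"turn":0,"claw":0.4},{"tx":0,"ty":-0.9,"tz":0,"turn":0,"claw":0.4},{"tx":0,"ty":-0.95,"tz":0,"turn":0,"claw":0.4},{"tx":0,"ty":-0.95,"tz":0,"turn":0,"claw":-0.4},{"tx":0,"ty":-0.95,"tz":0,"turn":0,"claw":-0.4},{"tx":0,"ty":-0.95,"tz":0,"turn":0,"claw":-0.4}]'
python3 -m jog '[{"tx":0,"ty":-0.95,"tz":0,"turn":0,"claw":-0.4},{"tx":0,"ty":-0.95,"tz":0,"turn":0,"claw":-0.4},{"tx":0,"ty":0,"tz":0,"turn":0,"claw":-0.4},{"tx":0,"ty":0,"tz":0,"turn":0,"claw":-0.4}]'
python3 -c "
from h import *
a=snap('scene','s9.png',(215,165,295,225),6); b=snap('top','t9.png',(205,165,285,215),6)
i=np.vstack([cv2.imread('pics/s9.png')[:300],cv2.imread('pics/t9.png')]); cv2.imwrite('pics/c9.png',cv2.convertScaleAbs(i,alpha=1.7))
go(.63,-.0275,.127,0)"
```

```text
time: 28.6
position: [0.6295, -0.0286, 0.1277]
tcp_rot: [3.138, 0.017, 0.012]
force: [1.9, 1.5, 3.1]
width: 0.0311
time: 29.6
position: [0.6284, 0.1607, 0.2267]
tcp_rot: [3.137, 0.018, 0.011]
force: [1.0, -0.9, -0.4]
width: 0.0483
time: 29.93
position: [0.6265, 0.2393, 0.2254]
tcp_rot: [3.138, 0.019, 0.018]
force: [1.0, -1.1, -0.4]
width: 0.0281
at [0.628  0.2342 0.2261] yaw 0.64 F [-0.44 -1.32  0.96] w 0.0265
turn units 0.106 then tx,ty,tz units 0.05 6.544 2.477
```

View pics/c9.png

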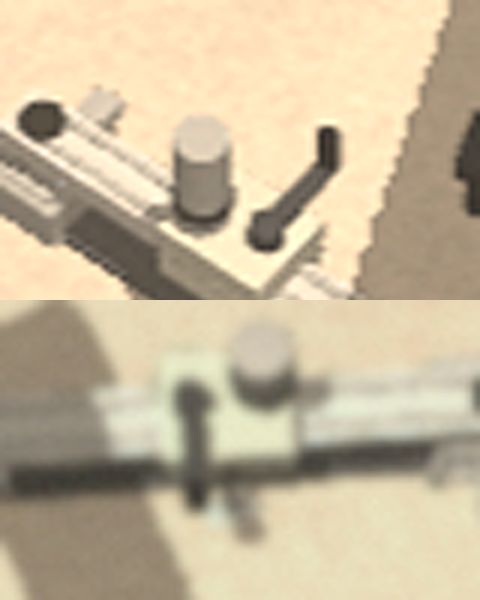

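```bash
python3 - <<'E'
from h import *
L=lambda f,x,y,w,h_,s:cv2.convertScaleAbs(cv2.resize(cv2.imread('pics/raw_'+f)[y:y+h_,x:x+w],None,fx=s,fy=s,interpolation=cv2.INTER_LANCZOS4),alpha=1.7)
a=L('t0.png',228,188,32,20,12); b=L('s0.png',250,190,32,20,12); c=L('t9.png',220,185,64,20,12); d=L('s9.png',228,180,64,30,12)
cv2.imwrite('pics/m.png',cv2.resize(np.vstack([np.hstack([a,b]),c]),(768,480)))
g=cv2.imread('pics/raw_t9.png').astype(float).mean(2)
for v in(188,190,191):
    r=g[v,225:262]; print(v,r.round().astype(int))
print('head',tri((202/6+214.6,138/6+164.6),(262/6+204.6,(348-300)/6+164.6)),'hub',tri((265/6+214.6,228/6+164.6),(192/6+204.6,(393-300)/6+164.6)))
for n,u in(('L',158),('R',298)): print(n,pt('top',u/6+204.6,(463-300)/6+164.6,.092))
E
```

```text
188 [117 121 123 121 119 119 125 128 128 113  89  65  54  59  79 103 124 129
 130 130 130 131 129 129 130 129 130 126 115  98  96 103 106 106 101  98
  96]
190 [102 106 106 104  99  98 104 115 120 111  90  64  55  57  75  96 113 116
 115 112 113 111 110 109 107 107 106 104  94  77  59  52  49  49  48  49
  47]
191 [ 74  75  74  73  69  72  81  95 104  98  79  60  53  56  68  85  96  95
  92  88  87  86  84  83  83  82  80  80  72  60  46  39  40  41  42  46
  46]
head (array([ 0.6306, -0.0284,  0.16  ]), np.float64(0.0002)) hub (array([0.6245, 0.0094, 0.104 ]), np.float64(0.0003))
L [0.59153849 0.02915107 0.092     ]
R [ 0.58689278 -0.04308317  0.092     ]
```

View pics/m.png

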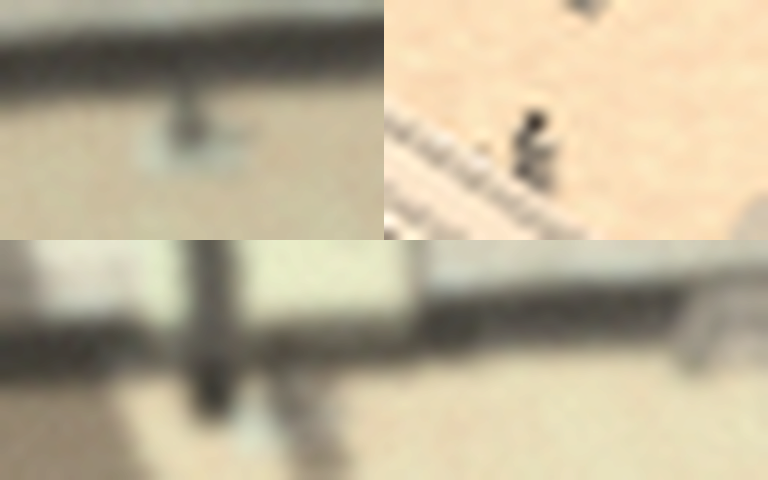

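```bash
python3 - <<'E'
from h import *
print(tri((262.1,199.4),(242.95,195.6)),pt('scene',262.1,199.4,.063),pt('top',242.95,195.6,.063))
for u in(231.5,253.9): print(pt('top',u,191,.092))
E
```

```text
(array([ 0.5838, -0.007 ,  0.062 ]), np.float64(0.0002)) [ 0.58441954 -0.00667833  0.063     ] [ 0.58350033 -0.00686426  0.063     ]
[0.59386533 0.02727062 0.092     ]
[ 0.58940338 -0.04210223  0.092     ]
```

```bash
python3 -m jog '[{"tx":0,"ty":0,"tz":0,"turn":0.94,"claw":-0.4},{"tx":0,"ty":0,"tz":0,"turn":0.94,"claw":-0.4},{"tx":0,"ty":0,"tz":0,"turn":0.94,"claw":-0.4},{"tx":0,"ty":0,"tz":0,"turn":0.94,"claw":-0.4},{"tx":0,"ty":0,"tz":0,"turn":0.94,"claw":-0.4},{"tx":0,"ty":0,"tz":0,"turn":0.94,"claw":-0.4},{"tx":0,"ty":0,"tz":0,"turn":0.94,"claw":-0.4},{"tx":0,"ty":0,"tz":0,"turn":0.94,"claw":-0.4},{"tx":0,"ty":0,"tz":0,"turn":0,"claw":-0.4},{"tx":0,"ty":0,"tz":0,"turn":0,"claw":-0.4}]'
python3 -c "
from h import *
print(pt('scene',328/6+214.6,133/6+164.6,.122))
go(.567,.0085,.15,-45)"
```

```text
time: 30.87
position: [0.6283, 0.2336, 0.2267]
tcp_rot: [3.127, 0.009, -0.776]
force: [0.2, 0.2, -0.9]
width: 0.0258
[0.56332201 0.00519803 0.122     ]
at [0.6283 0.2336 0.2267] yaw -44.44 F [ 0.23  0.16 -0.85] w 0.0258
turn units 0.093 then tx,ty,tz units 2.895 5.062 1.918
```

```bash
python3 -m jog '[{"tx":0.48,"ty":0.845,"tz":0,"turn":0,"claw":-0.4},{"tx":0.48,"ty":0.845,"tz":0,"turn":0,"claw":-0.4},{"tx":0.48,"ty":0.845,"tz":0,"turn":0,"claw":-0.4},{"tx":0.48,"ty":0.845,"tz":0,"turn":0,"claw":-0.4},{"tx":0.48,"ty":0.845,"tz":0,"turn":0,"claw":-0.4},{"tx":0.48,"ty":0.845,"tz":0,"turn":0,"claw":-0.4},{"tx":0,"ty":0,"tz":0.8,"turn":0,"claw":-0.4},{"tx":0,"ty":0,"tz":0.8,"turn":0,"claw":-0.4},{"tx":0,"ty":0,"tz":0,"turn":0,"claw":-0.4},{"tx":0,"ty":0,"tz":0,"turn":0,"claw":-0.4}]'
python3 -c "
from h import *
go(.566,.0075,.107,-45)"
```

```text
time: 31.7
position: [0.5657, 0.0095, 0.1635]
tcp_rot: [3.124, 0.012, -0.775]
force: [0.7, 0.2, 0.1]
width: 0.0261
at [0.5657 0.0095 0.1635] yaw -44.39 F [0.66 0.24 0.1 ] w 0.0261
turn units 0.102 then tx,ty,tz units 0.042 0.03 1.411
```

```bash
python3 -m jog '[{"tx":0.04,"ty":0.03,"tz":0.4,"turn":0,"claw":-0.4},{"tx":0,"ty":0,"tz":0.4,"turn":0,"claw":-0.4},{"tx":0,"ty":0,"tz":0.2,"turn":0,"claw":-0.4},{"tx":0,"ty":0,"tz":0,"turn":0,"claw":-0.4},{"tx":0,"ty":0,"tz":0,"turn":0,"claw":-0.4}]'
python3 -m jog '[{"tx":0,"ty":0,"tz":0.2,"turn":0,"claw":-0.4},{"tx":0,"ty":0,"tz":0.2,"turn":0,"claw":-0.4},{"tx":0,"ty":0,"tz":0,"turn":0,"claw":-0.4},{"tx":0,"ty":0,"tz":0,"turn":0,"claw":-0.4}]'
python3 -c "
from h import *
go(.566,.0075,.107,-45)"
```

```text
time: 32.12
position: [0.5674, 0.0083, 0.1255]
tcp_rot: [3.128, 0.009, -0.774]
force: [-0.5, 0.2, -0.5]
width: 0.0263
time: 32.45
position: [0.5659, 0.0079, 0.1079]
tcp_rot: [3.126, 0.011, -0.775]
force: [-0.4, 0.2, -0.1]
width: 0.0266
at [0.5659 0.0079 0.1079] yaw -44.42 F [-0.36  0.15 -0.07] w 0.0266
turn units 0.096 then tx,ty,tz units 0.009 0.006 0.022
```

```bash
python3 -m jog '[{"tx":-0.11,"ty":-0.14,"tz":0,"turn":0,"claw":-0.4},{"tx":-0.11,"ty":-0.14,"tz":0,"turn":0,"claw":-0.4},{"tx":-0.07,"ty":-0.165,"tz":0,"turn":0,"claw":-0.4},{"tx":-0.07,"ty":-0.165,"tz":0,"turn":0,"claw":-0.4},{"tx":-0.025,"ty":-0.18,"tz":0,"turn":0,"claw":-0.4},{"tx":-0.025,"ty":-0.18,"tz":0,"turn":0,"claw":-0.4},{"tx":0,"ty":0,"tz":0,"turn":0,"claw":-0.4},{"tx":0,"ty":0,"tz":0,"turn":0,"claw":-0.4}]'
python3 -m jog '[{"tx":0,"ty":0,"tz":0,"turn":0.94,"claw":-0.4},{"tx":0,"ty":0,"tz":0,"turn":0.94,"claw":-0.4},{"tx":0,"ty":0,"tz":0,"turn":0.94,"claw":-0.4},{"tx":0,"ty":0,"tz":0,"turn":0.94,"claw":-0.4},{"tx":0,"ty":0,"tz":0,"turn":0.94,"claw":-0.4},{"tx":0,"ty":0,"tz":0,"turn":0.94,"claw":-0.4},{"tx":0,"ty":0,"tz":0,"turn":0.94,"claw":-0.4},{"tx":0,"ty":0,"tz":0,"turn":0.94,"claw":-0.4},{"tx":0,"ty":0,"tz":0,"turn":0,"claw":-0.4},{"tx":0,"ty":0,"tz":0,"turn":0,"claw":-0.4}]'
python3 -c "
from h import *
go(.582,.0465,.107,-90);print(env.state()['q'])"
```

```text
time: 33.12
position: [0.583, 0.0481, 0.1082]
tcp_rot: [3.129, 0.009, -0.774]
force: [-0.9, 0.3, 0.8]
width: 0.0263
time: 33.95
position: [0.5865, 0.04, 0.0947]
tcp_rot: [3.108, 0.012, -1.496]
force: [-0.2, 5.3, -7.9]
width: 0.0262
at [0.5865 0.04   0.0947] yaw -85.71 F [-0.22  5.33 -7.87] w 0.0262
turn units 0.714 then tx,ty,tz units -0.163 0.113 -0.307 
[-1.03088586  0.61394834  1.23822702  1.76207985 -0.61400652  1.25934793
 -2.69065451]
```

```bash
python3 -m jog '[{"tx":0,"ty":0,"tz":0,"turn":-0.6,"claw":-0.4},{"tx":0,"ty":0,"tz":-0.1,"turn":-0.7,"claw":-0.4},{"tx":0,"ty":0,"tz":-0.1,"turn":-0.9,"claw":-0.4},{"tx":0,"ty":0,"tz":0,"turn":-0.9,"claw":-0.4},{"tx":0,"ty":0,"tz":0,"turn":0,"claw":-0.4},{"tx":0,"ty":0,"tz":0,"turn":0,"claw":-0.4}]'
python3 -c "
from h import *
go(.582,.0475,.107,-60);print(env.state()['q'])"
```

```text
time: 34.45
position: [0.588, 0.0354, 0.106]
tcp_rot: [3.119, 0.022, -1.18]
force: [-0.2, 0.1, 0.9]
width: 0.026
at [0.588  0.0354 0.106 ] yaw -67.62 F [-0.19  0.07  0.92] w 0.026
turn units -1.271 then tx,ty,tz units -0.337 -0.02 -0.025 
[-0.99910478  0.54958513  1.18234524  1.75284282 -0.54374597  1.24561104
 -2.41888638]
```

```bash
python3 -m jog '[{"tx":0,"ty":0,"tz":-0.5,"turn":0,"claw":-0.4},{"tx":0,"ty":0,"tz":-0.9,"turn":0,"claw":-0.4},{"tx":0,"ty":0,"tz":-0.9,"turn":-0.5,"claw":-0.4},{"tx":0,"ty":0,"tz":-0.5,"turn":-0.95,"claw":-0.4},{"tx":0,"ty":0,"tz":0,"turn":-0.95,"claw":-0.4},{"tx":0,"ty":0,"tz":0,"turn":-0.95,"claw":-0.4},{"tx":0,"ty":0,"tz":0,"turn":-0.95,"claw":-0.4},{"tx":0,"ty":0,"tz":0,"turn":-0.95,"claw":-0.4},{"tx":0,"ty":0,"tz":0,"turn":-0.95,"claw":-0.4},{"tx":0,"ty":0,"tz":0,"turn":-0.95,"claw":-0.4},{"tx":0,"ty":0,"tz":0,"turn":-0.95,"claw":-0.4},{"tx":0,"ty":0,"tz":0,"turn":-0.95,"claw":-0.4}]'
python3 -m jog '[{"tx":0,"ty":0,"tz":0,"turn":-0.95,"claw":-0.4},{"tx":0,"ty":0,"tz":0,"turn":-0.95,"claw":-0.4},{"tx":0,"ty":0,"tz":0,"turn":-0.95,"claw":-0.4},{"tx":0,"ty":0,"tz":0,"turn":-0.95,"claw":-0.4},{"tx":0,"ty":0,"tz":0,"turn":-0.95,"claw":-0.4},{"tx":0,"ty":0,"tz":0,"turn":-0.95,"claw":-0.4},{"tx":0,"ty":0,"tz":0,"turn":-0.95,"claw":-0.4},{"tx":0,"ty":0,"tz":0,"turn":-0.95,"claw":-0.4},{"tx":0,"ty":0,"tz":0,"turn":-0.95,"claw":-0.4},{"tx":0,"ty":0,"tz":0,"turn":-0.95,"claw":-0.4},{"tx":0,"ty":0,"tz":0,"turn":0,"claw":-0.4},{"tx":0,"ty":0,"tz":0,"turn":0,"claw":-0.4}]'
python3 -c "
from h import *
go(.45,.2,.22,90);print(env.state()['q'])"
```

```text
time: 35.45
position: [0.5911, 0.035, 0.2167]
tcp_rot: [-3.139, 0.032, -0.226]
force: [-0.2, 0.3, -0.3]
width: 0.0261
time: 36.45
position: [0.591, 0.0354, 0.2166]
tcp_rot: [-3.112, 0.015, 0.762]
force: [0.2, 1.2, 0.3]
width: 0.0259
at [0.591  0.0354 0.2166] yaw 43.68 F [0.21 1.24 0.31] w 0.0259
turn units -7.721 then tx,ty,tz units 4.115 -3.525 -0.085 
[-0.78182745  0.28567756  0.83237027  1.60780431 -0.22365059  1.37586376
 -0.72788022]
```

```bash
python3 -m jog '[{"tx":0,"ty":0,"tz":0,"turn":-0.96,"claw":-0.4},{"tx":0,"ty":0,"tz":0,"turn":-0.96,"claw":-0.4},{"tx":0,"ty":0,"tz":0,"turn":-0.96,"claw":-0.4},{"tx":0,"ty":0,"tz":0,"turn":-0.96,"claw":-0.4},{"tx":0,"ty":0,"tz":0,"turn":-0.96,"claw":-0.4},{"tx":0,"ty":0,"tz":0,"turn":-0.96,"claw":-0.4},{"tx":0,"ty":0,"tz":0,"turn":-0.96,"claw":-0.4},{"tx":0,"ty":0,"tz":0,"turn":-0.96,"claw":-0.4},{"tx":0.8,"ty":-0.4,"tz":0,"turn":0,"claw":-0.4},{"tx":0.9,"ty":-0.4,"tz":0,"turn":0,"claw":-0.4},{"tx":0.9,"ty":-0.4,"tz":0,"turn":0,"claw":-0.4},{"tx":0.9,"ty":-0.4,"tz":0,"turn":0,"claw":-0.4}]'
python3 -m jog '[{"tx":0.9,"ty":-0.4,"tz":0,"turn":0,"claw":-0.4},{"tx":0.9,"ty":0,"tz":0,"turn":0,"claw":-0.4},{"tx":0,"ty":0,"tz":0,"turn":0,"claw":-0.4},{"tx":0,"ty":0,"tz":0,"turn":0,"claw":-0.4}]'
python3 -c "
from h import *
a=snap('scene','sA.png',(215,165,295,225),6); b=snap('top','tA.png',(205,165,285,215),6)
i=np.vstack([cv2.imread('pics/sA.png')[:300],cv2.imread('pics/tA.png')]); cv2.imwrite('pics/cA.png',cv2.convertScaleAbs(i,alpha=1.7))
go(.58,.05,.2,90);print(env.state()['q'])"
```

```text
time: 37.45
position: [0.5262, 0.1771, 0.22]
tcp_rot: [-3.11, -0.011, 1.566]
force: [0.1, 1.4, -0.1]
width: 0.0259
time: 37.78
position: [0.51, 0.251, 0.2207]
tcp_rot: [-3.109, -0.01, 1.574]
force: [0.5, -0.6, -0.5]
width: 0.0262
at [0.5112 0.2472 0.2209] yaw 89.88 F [-0.42  0.34  1.22] w 0.0257
turn units -0.021 then tx,ty,tz units -4.929 1.719 0.523 
[-0.9889506   0.17890856  0.57561012  1.66031445 -0.12122696  1.35770324
 -0.39420214]
```

View pics/cA.png

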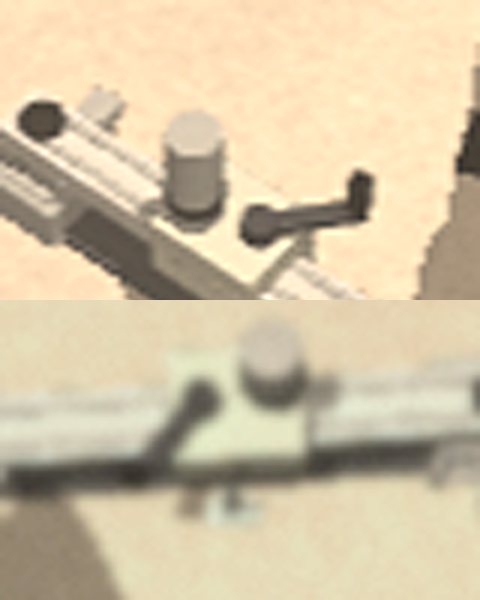

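```bash
python3 - <<'E'
from h import *
print('head',tri((193/6+214.6,132/6+164.6),(271/6+204.6,(346-300)/6+164.6)),'hub',tri((258/6+214.6,224/6+164.6),(201/6+204.6,(394-300)/6+164.6)))
# shift between frames by phase correlation on head patch / right saddle edge
A=cv2.imread('pics/raw_t9.png');B=cv2.imread('pics/raw_tA.png')
def m(P,Q,x,y,w,h_):
    t=cv2.resize(P[y:y+h_,x:x+w],None,fx=8,fy=8,interpolation=cv2.INTER_CUBIC); s=cv2.resize(Q[y-4:y+h_+4,x-6:x+w+6],None,fx=8,fy=8,interpolation=cv2.INTER_CUBIC)
    r=cv2.matchTemplate(s,t,cv2.TM_CCOEFF_NORMED); _,v,_,l=cv2.minMaxLoc(r); return l[0]/8-6,l[1]/8-4,v
print(m(A,B,242,167,16,22)); A=cv2.imread('pics/raw_s9.png');B=cv2.imread('pics/raw_sA.png'); d=m(A,B,243,183,13,22); print(d)
print(pt('scene',248.3,187.6,.16)-pt('scene',248.3+d[0],187.6+d[1],.16))
print(pt('top',248.3,172,.16)-pt('top',249.8,172,.16))
for th in(0.7,.8,.9): print(th, pt('scene',362/6+214.6,178/6+164.6,.122))
E
```

```text
head (array([ 0.6312, -0.0334,  0.1616]), np.float64(0.001)) hub (array([0.6241, 0.0046, 0.1029]), np.float64(0.0001))
(1.75, -0.125, 0.9941774606704712)
(-1.25, -0.75, 0.9832919239997864)
[-0.00015905  0.00494237  0.        ]
[0.00028645 0.00444684 0.        ]
0.7 [0.57603167 0.03781288 0.122     ]
0.8 [0.57603167 0.03781288 0.122     ]
0.9 [0.57603167 0.03781288 0.122     ]
```

```bash
python3 -m jog '[{"tx":-0.875,"ty":0.375,"tz":0,"turn":0,"claw":0.4},{"tx":-0.875,"ty":0.375,"tz":0,"turn":0,"claw":0.4},{"tx":-0.875,"ty":0.375,"tz":0,"turn":0,"claw":0.4},{"tx":-0.875,"ty":0.375,"tz":0,"turn":0,"claw":0.4},{"tx":-0.875,"ty":0.375,"tz":0,"turn":0,"claw":0.4},{"tx":-0.875,"ty":0.375,"tz":0,"turn":0,"claw":0.4},{"tx":-0.875,"ty":0.375,"tz":0,"turn":0,"claw":0.4},{"tx":-0.875,"ty":0.375,"tz":0,"turn":0,"claw":0.4},{"tx":0,"ty":0,"tz":0,"turn":0,"claw":0.4},{"tx":0,"ty":0,"tz":0,"turn":0,"claw":0.4},{"tx":0,"ty":0,"tz":0,"turn":0,"claw":0.4}]'
python3 -c "
from h import *
go(.631,-.0335,.128,90);print(env.state()['q'])"
```

```text
time: 38.8
position: [0.6306, -0.0327, 0.2141]
tcp_rot: [-3.109, -0.011, 1.568]
force: [0.4, 0.6, -0.2]
width: 0.0609
at [ 0.6306 -0.0327  0.2141] yaw 89.85 F [ 0.42  0.59 -0.23] w 0.0609
turn units -0.026 then tx,ty,tz units -0.019 0.01 2.153 
[-0.54865754  0.36976946  0.73333008  1.50424559 -0.25370132  1.3974826
  0.20073457]
```

```bash
python3 -m jog '[{"tx":0,"ty":0,"tz":0.5,"turn":0,"claw":0.4},{"tx":0,"ty":0,"tz":0.5,"turn":0,"claw":0.4},{"tx":0,"ty":0,"tz":0.5,"turn":0,"claw":0.4},{"tx":0,"ty":0,"tz":0.5,"turn":0,"claw":0.4},{"tx":0,"ty":0,"tz":0.15,"turn":0,"claw":0.4},{"tx":0,"ty":0,"tz":0,"turn":0,"claw":0.4},{"tx":0,"ty":0,"tz":0,"turn":0,"claw":0.4}]'
python3 -m jog '[{"tx":0,"ty":0,"tz":0,"turn":0,"claw":0},{"tx":0,"ty":0,"tz":0,"turn":0,"claw":-0.2},{"tx":0,"ty":0,"tz":0,"turn":0,"claw":-0.4},{"tx":0,"ty":0,"tz":0,"turn":0,"claw":-1},{"tx":0,"ty":0,"tz":0,"turn":0,"claw":-1},{"tx":0,"ty":0,"tz":0,"turn":0,"claw":-1},{"tx":0,"ty":0,"tz":0,"turn":0,"claw":-1}]'
python3 -m jog '[{"tx":0.065,"ty":0,"tz":0,"turn":0,"claw":-1},{"tx":0.065,"ty":0,"tz":0,"turn":0,"claw":-1},{"tx":0,"ty":0,"tz":0,"turn":0,"claw":-1},{"tx":0,"ty":0,"tz":0,"turn":0,"claw":-1},{"tx":0,"ty":0,"tz":0,"turn":0,"claw":-1},{"tx":0,"ty":0,"tz":0,"turn":0,"claw":-1}]'
```

```text
time: 39.38
position: [0.6283, -0.0293, 0.1289]
tcp_rot: [-3.11, -0.011, 1.573]
force: [-0.2, 0.4, 0.5]
width: 0.0613
time: 39.97
position: [0.6294, -0.0302, 0.1287]
tcp_rot: [-3.112, -0.01, 1.572]
force: [2.7, 0.3, -0.8]
width: 0.0316
time: 40.47
position: [0.6293, -0.0274, 0.1291]
tcp_rot: [-3.112, -0.007, 1.571]
force: [3.3, -3.7, 0.4]
width: 0.0316
```

```bash
python3 -m jog '[{"tx":0.065,"ty":0,"tz":0,"turn":0,"claw":-1},{"tx":0,"ty":0,"tz":0,"turn":0,"claw":-1},{"tx":0,"ty":0,"tz":0,"turn":0,"claw":-1},{"tx":0,"ty":0,"tz":0,"turn":0,"claw":-1},{"tx":0,"ty":0,"tz":0,"turn":0,"claw":-1}]'
python3 -c "
from h import *
go(.631,-.0335,.128,90)
np.set_printoptions(precision=3)
B=env.grab_frame('scene')[:,:,::-1].copy(); A=cv2.imread('pics/raw_s9.png'); cv2.imwrite('pics/raw_sB.png',B)
def m(P,Q,x,y,w,h_):
    t=cv2.resize(P[y:y+h_,x:x+w],None,fx=8,fy=8,interpolation=cv2.INTER_CUBIC); s=cv2.resize(Q[y-4:y+h_+4,x-6:x+w+6],None,fx=8,fy=8,interpolation=cv2.INTER_CUBIC)
    r=cv2.matchTemplate(s,t,cv2.TM_CCOEFF_NORMED); _,v,_,l=cv2.minMaxLoc(r); return l[0]/8-6,l[1]/8-4,v
# saddle rear-left corner / rear lower
print(m(A,B,238,200,20,16), m(A,cv2.imread('pics/raw_sA.png'),238,200,20,16))
"
```

```text
time: 40.88
position: [0.6293, -0.025, 0.1291]
tcp_rot: [-3.112, -0.007, 1.571]
force: [3.5, -5.0, 1.6]
width: 0.0317
at [ 0.6293 -0.025   0.1291] yaw 90.0 F [ 3.53 -5.05  1.62] w 0.0317
turn units -0.001 then tx,ty,tz units -0.212 0.042 0.028 
(0.125, 0.0, 0.9102177619934082) (-1.125, -0.75, 0.9892055988311768)
```

```bash
python3 -m jog '[{"tx":-0.02,"ty":0,"tz":0,"turn":0,"claw":-1},{"tx":0,"ty":0,"tz":0,"turn":0,"claw":0},{"tx":0,"ty":0,"tz":0,"turn":0,"claw":0.4},{"tx":0,"ty":0,"tz":0,"turn":0,"claw":0.4},{"tx":0,"ty":0,"tz":0,"turn":0,"claw":0.4},{"tx":0,"ty":0,"tz":-0.6,"turn":0,"claw":0.4},{"tx":0,"ty":0,"tz":-0.6,"turn":0,"claw":0.4},{"tx":0,"ty":0,"tz":-0.6,"turn":0,"claw":0.4},{"tx":0.85,"ty":-0.6,"tz":0,"turn":0,"claw":-0.4},{"tx":0.85,"ty":-0.6,"tz":0,"turn":0,"claw":-0.4},{"tx":0,"ty":0,"tz":0,"turn":0,"claw":-0.4},{"tx":0,"ty":0,"tz":0,"turn":0,"claw":-0.4}]'
python3 -c "
from h import *
go(.5755,.043,.150,90);print(env.state()['q'])"
```

```text
time: 41.93
position: [0.5808, 0.0482, 0.2022]
tcp_rot: [-3.107, -0.013, 1.579]
force: [-0.1, 0.1, 0.2]
width: 0.0423
at [0.5808 0.0482 0.2022] yaw 90.46 F [-0.09  0.1   0.19] w 0.0423
turn units 0.077 then tx,ty,tz units -0.13 -0.132 1.305 
[-0.7200941   0.25201254  0.71323314  1.64561343 -0.18207242  1.34203214
  0.0332127 ]
```

```bash
python3 -m jog '[{"tx":-0.22,"ty":-0.07,"tz":0.6,"turn":0,"claw":-0.4},{"tx":0,"ty":0,"tz":0.6,"turn":0,"claw":-0.4},{"tx":0,"ty":0,"tz":0.45,"turn":0,"claw":-0.4},{"tx":0,"ty":0,"tz":0,"turn":0,"claw":-0.4},{"tx":0,"ty":0,"tz":0,"turn":0,"claw":-0.4}]'
python3 -c "
from h import *
go(.5755,.043,.107,90)"
python3 -m jog '[{"tx":0,"ty":0,"tz":0.2,"turn":0,"claw":-0.4},{"tx":0,"ty":0,"tz":0.2,"turn":0,"claw":-0.4},{"tx":0,"ty":0,"tz":0.2,"turn":0,"claw":-0.4},{"tx":0,"ty":0,"tz":0,"turn":0,"claw":-0.4},{"tx":0,"ty":0,"tz":0,"turn":0,"claw":-0.4}]'
python3 -c "
from h import *
go(.5755,.043,.107,90)"
```

```text
time: 42.35
position: [0.5768, 0.035, 0.1358]
tcp_rot: [-3.107, -0.009, 1.571]
force: [-0.5, -0.4, 0.9]
width: 0.0266
at [0.5768 0.035  0.1358] yaw 90.01 F [-0.54 -0.35  0.92] w 0.0266
turn units 0.002 then tx,ty,tz units 0.2 -0.033 0.719 
time: 42.77
position: [0.5764, 0.0362, 0.1121]
tcp_rot: [-3.108, -0.01, 1.572]
force: [-0.6, 0.2, 0.3]
width: 0.0265
at [0.5764 0.0362 0.1121] yaw 90.08 F [-0.61  0.25  0.29] w 0.0265
turn units 0.014 then tx,ty,tz units 0.171 -0.021 0.127
```

```bash
python3 -m jog '[{"tx":0.08,"ty":0,"tz":0.05,"turn":0,"claw":-0.4},{"tx":0.09,"ty":0,"tz":0.05,"turn":0,"claw":-0.4},{"tx":0.165,"ty":0.14,"tz":0,"turn":0,"claw":-0.4},{"tx":0.14,"ty":0.165,"tz":0,"turn":0,"claw":-0.4},{"tx":0.113,"ty":0.183,"tz":0,"turn":0,"claw":-0.4},{"tx":0,"ty":0,"tz":0,"turn":0,"claw":-0.4}]'
python3 -m jog '[{"tx":0.083,"ty":0.2,"tz":0,"turn":0,"claw":-0.4},{"tx":0.05,"ty":0.21,"tz":0,"turn":0,"claw":-0.4},{"tx":0.018,"ty":0.215,"tz":0,"turn":0,"claw":-0.4},{"tx":0,"ty":0.05,"tz":0,"turn":0,"claw":-0.4},{"tx":0,"ty":0,"tz":0,"turn":0,"claw":-0.4}]'
python3 -m jog '[{"tx":0,"ty":0.05,"tz":0,"turn":0,"claw":-0.4},{"tx":0,"ty":0,"tz":0,"turn":0,"claw":-0.4}]'
python3 -m jog '[{"tx":0,"ty":0.04,"tz":0,"turn":0,"claw":-0.4},{"tx":0,"ty":0,"tz":0,"turn":0,"claw":-0.4}]'
```

```text
time: 43.27
position: [0.5966, 0.0631, 0.1078]
tcp_rot: [-3.108, -0.012, 1.576]
force: [-1.5, 1.1, 0.5]
width: 0.0262
time: 43.68
position: [0.6242, 0.065, 0.1072]
tcp_rot: [-3.111, -0.009, 1.572]
force: [-0.2, 0.2, -0.9]
width: 0.026
time: 43.85
position: [0.6254, 0.0648, 0.1074]
tcp_rot: [-3.11, -0.01, 1.571]
force: [-0.8, 0.4, -0.7]
width: 0.0258
time: 44.02
position: [0.6267, 0.0651, 0.1073]
tcp_rot: [-3.109, -0.01, 1.572]
force: [-1.5, -0.3, -0.2]
width: 0.0264
```

```bash
python3 -m jog '[{"tx":0,"ty":0.04,"tz":0,"turn":0,"claw":-0.4},{"tx":0,"ty":0,"tz":0,"turn":0,"claw":-0.4},{"tx":0,"ty":0,"tz":0,"turn":0,"claw":-0.4}]'
python3 -m jog '[{"tx":0,"ty":0.04,"tz":0,"turn":0,"claw":-0.4},{"tx":0,"ty":0,"tz":0,"turn":0,"claw":-0.4},{"tx":0,"ty":0,"tz":0,"turn":0,"claw":-0.4}]'
```

```text
time: 44.27
position: [0.6272, 0.0652, 0.1071]
tcp_rot: [-3.107, -0.01, 1.572]
force: [-5.6, -1.8, 3.4]
width: 0.0259
time: 44.52
position: [0.6275, 0.0653, 0.1069]
tcp_rot: [-3.104, -0.01, 1.572]
force: [-9.0, -1.0, 5.2]
width: 0.0263
```

Hard stop felt at x ≈ 0.627. I back off, lift away and check.

```bash
python3 -m jog '[{"tx":0,"ty":-0.14,"tz":0,"turn":0,"claw":-0.4},{"tx":0,"ty":0,"tz":0,"turn":0,"claw":-0.4},{"tx":0,"ty":0,"tz":-0.5,"turn":0,"claw":-0.4},{"tx":0,"ty":0,"tz":-0.9,"turn":0,"claw":-0.4},{"tx":0,"ty":0,"tz":-0.9,"turn":0,"claw":-0.4},{"tx":0.9,"ty":-0.2,"tz":-0.5,"turn":0,"claw":-0.4},{"tx":0.9,"ty":-0.2,"tz":0,"turn":0,"claw":-0.4},{"tx":0.9,"ty":-0.2,"tz":0,"turn":0,"claw":-0.4},{"tx":0.9,"ty":-0.2,"tz":0,"turn":0,"claw":-0.4},{"tx":0.9,"ty":-0.2,"tz":0,"turn":0,"claw":-0.4},{"tx":0,"ty":0,"tz":0,"turn":0,"claw":-0.4},{"tx":0,"ty":0,"tz":0,"turn":0,"claw":-0.4}]'
python3 - <<'E'
from h import *
a=snap('scene','sC.png',(215,165,295,225),6); b=snap('top','tC.png',(205,165,305,215),6)
i=np.vstack([cv2.copyMakeBorder(cv2.imread('pics/sC.png')[:300],0,0,0,120,0),cv2.imread('pics/tC.png')]); cv2.imwrite('pics/cC.png',cv2.convertScaleAbs(i,alpha=1.7))
def m(P,Q,x,y,w,h_):
    t=cv2.resize(P[y:y+h_,x:x+w],None,fx=8,fy=8,interpolation=cv2.INTER_CUBIC); s=cv2.resize(Q[y-4:y+h_+4,x-6:x+w+6],None,fx=8,fy=8,interpolation=cv2.INTER_CUBIC)
    r=cv2.matchTemplate(s,t,cv2.TM_CCOEFF_NORMED); _,v,_,l=cv2.minMaxLoc(r); return l[0]/8-6,l[1]/8-4,v
I=lambda f:cv2.imread('pics/raw_'+f)
print(m(I('t9.png'),I('tC.png'),242,167,16,22),m(I('s9.png'),I('sC.png'),243,183,13,22)); go(.6,.2,.2,90)
E
```

```text
time: 45.52
position: [0.5871, 0.2488, 0.2222]
tcp_rot: [-3.11, -0.012, 1.579]
force: [-0.7, -1.1, -0.4]
width: 0.026
(0.125, 0.0, 0.9958544373512268) (0.0, 0.0, 0.9941717982292175)
at [0.5884 0.2437 0.2225] yaw 90.06 F [ 0.28  0.2  -0.2 ] w 0.026
turn units 0.01 then tx,ty,tz units -1.093 0.289 0.562
```

View pics/cC.png

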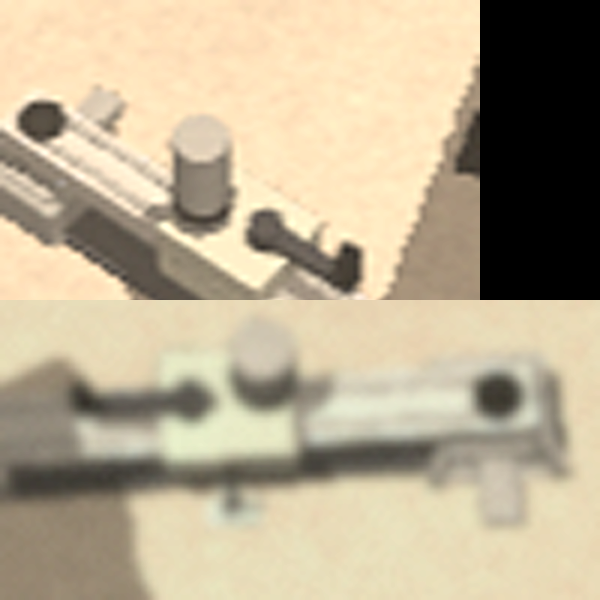

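The lever is along the rail, the pointer is at the mark, and both tongues are still straight in the pocket. I hand it in.

```bash
python3 -c "
from cell import env
print(env.sign_off())"
```

```text
the job is handed in; nothing more can be done
None
```

I handed the job in at about 46 s of the 210 s. No verdict was given, but my last checks all looked right.

- **Shims:** The first shim touched down at the height of the thick 12 mm packer, so two shims filled the gap with about 2 mm left over. Both went in freely with their tongues straight and out; a tongue end measured x 0.562 m against about 0.563 m expected. The third shim and the black look-alikes were never touched.
- **Press:** I pressed the pad with up to 18 N. It stopped firmly at z 0.0674 m, about 1.6 mm below its nominal height.
- **Carriage and lever:** I unlocked the lever and slid the carriage until the pointer was within about 1 mm of the mark. I then locked the lever against its hard stop. The last pictures show the carriage within 0.4 mm of that position and the lever along the rail.

Two things went wrong on the way:

- **Carriage knocked back:** In my first try at locking, turning the gripper pushed the half-turned lever and moved the carriage about 5 mm towards the foot. I pulled it back by its head and finished the locking in another wrist pose.
- **Joint limit:** In that same turn the last joint read -2.6907 rad, just past its range of -2.69. I backed off at once. The run carried on, but I can't rule out that this counts as passing the joint's range.

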